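# Lay a carton on the column and pat it square in the corner stop

## Robot

A 6-joint arm with a two-finger parallel gripper is mounted at the origin on the work surface. World frame = base frame: x ahead of the robot, y to its left, z up, the work surface at z = 0. Lengths are in m, angles in rad, forces in N, time in s.
With the tool pointing down it reaches from about 0.35 to 0.775 m from the base axis. Payload 7.3 kg.
Tool frame: the origin (TCP) lies at the very end of the fingers, on their centre line; the grasp point (between the pads) lies 19 mm behind it (pinch_z is the distance from the TCP to the grasp point, in m); z points along the fingers, y is the line along which they close (so a half turn about z gives the same grasp; the last joint's range is limited). The gripper opens to 92 mm and grips with 3 to 60 N. Pads are 19 mm wide; open, the fingers measure 130 mm over their backs; the gripper's body (75 mm by 190 mm) begins 47 mm behind the grasp point.
Start: joints at [-1.25, 0.342, 1.524, -0, 1.275, -0.146], TCP at [0.236, -0.469, 0.227] pointing down, gripper open.
Joint ranges: [-2.53, 2.53], [-0.77, 2.02], [0.04, 2.7], [-1, 4.14], [0.28, 2.66], [-3.11, 3.11]. Speed limits (rad/s): [2.57, 2.57, 3.14, 3.14, 3.14, 3.14].

## Interface

Orientations are given as [roll, pitch, yaw] about the fixed x, y, z axes, in that order (R = Rz(yaw) Ry(pitch) Rx(roll)).
In Python, from cell import * gives the robot as it stands.
- The arm moves only by the tool arm_command, never from a script. Its arguments are lists of equal length, an entry for each row: "fingers": the gripper command: -1 is fully open, 1 is shut, values between are in proportion; "travel": the shift along the tool's x, y, z in m, a list of three; "dr": the turn, a rotation vector about the tool's x, y, z in degrees, a list of three. In form: {"fingers": [fingers, ...], "travel": [[x, y, z], ...], "dr": [[wx, wy, wz], ...]}. A call has 1 to 8 rows; each row is the pose to reach, as a shift and turn from the pose commanded when the call began, along the tool's axes at that moment; what a row does not reach only later rows make up. A row lasts 1/12 s, in which the tool goes at most 41.7 mm and 7.16 degrees, less where a joint would pass 70% of its speed; a pose out of reach is approached as far as the arm can. A call with a gripper value outside its range is refused whole. The fingers move at their own pace and stop on an object; "squeeze" is the grip in N (left out, the last holds). Time passes only in rows, so rows that repeat a pose let the fingers close. It gives the time, the measured TCP pose, the force, the opening and the grip force at its end, in the units of the state.
- observe(): the state, without advancing time (a new reading comes with each control period).
- read_camera(name): name is "scene" or "side" or "wrist"; returns a dict with "color" (480x640x3 uint8, blue, green, red), "z_map" (480x640 float32, m along the optical axis (not along the pixel's ray), 0 where there is no reading), "fx", "fy", "cx", "cy" (pixels), "R" (3x3) and "t" (3): a world point X has camera coordinates R X + t. Camera axes: x right, y down, z forward; pixel columns grow to the right and rows downward; lengths in m; the calibration is good to about 2 mm. The wrist camera is an equidistant fisheye: a pixel r from the principal point sees the ray r / f radians off the axis. A picture is of the moment at which its call begins.
- hand_in(): hands the job in; it is judged then, once.
The state is a dict: "time": time; "qpos": joint angles; "qvel": joint speeds; "joint_efforts": joint torques, N m; "tool_pos": TCP position; "tool_rot": TCP orientation; "contact_force": force on the tool from outside, world axes, zero at the start; "torque": the same for the moment, N m; "opening": finger opening in m; "grip_force": force on a finger pad.
Only numpy, scipy, OpenCV 4.12 (cv2) and the standard library are available. Lean on these libraries where they do the work, as an engineer would, in place of code of your own. Each camera call takes 0.05 s, during which the arm holds its last target. There are 200 camera calls.

## Task

Take the cream carton with the teal band that stands on edge in the drying rack, without dropping it, and lay it flat on top of the column of two cartons in the blue corner stop, its long side along the long side of the column. Pat the column square, so that all three cartons sit flush against both sides of the stop, pushing gently so that no carton is rammed against the posts. Leave the brown carton, tape dispenser, glue jar and green basket where they are.

Things in the scene. Friction and masses are not known exactly. Their poses are not given: they have to be found in the camera images.
- stops: Fixed corner stop: foot rails 10 mm high, 30 mm wide, outside the corner, and four blue posts 92 mm high, 18 wide, 14 deep. Origin: inner corner at table level, z up. Inner faces of the back posts (y = -30, -120 mm) lie in the plane x = 0, of the side posts (x = -25, -85 mm) in y = 0. Cartons lie at negative x and y; a flush carton's centre is at x = -55, y = -75 mm.
- carton_bottom: Closed cream carton with a dark teal band, 110 (x) x 150 (y) x 34 (z) mm, lying flat on the table in the corner stop, within about 1 mm of flush. Origin at its centre.
- carton_middle: Closed cream carton with a dark teal band, 110 (x) x 150 (y) x 34 (z) mm, lying flat but crooked on carton_bottom, off the stop by up to about 2 cm. Origin at its centre.
- carton_new: Closed cream carton with a dark teal band, to be stacked: at the start it stands on its long edge in a slot of the drying rack, 34 (x) x 150 (y) x 110 (z) mm in its own axes. Origin at its centre. Laid flat, its own x axis is vertical (either large face may be up). About 0.2 kg.
- carton_brown: Closed brown carton of the same size and axes, standing in the other slot of the rack; leave alone. Origin at its centre.
- rack: Fixed wooden drying rack: board 200 (x) x 130 (y) x 8 (z) mm with two slots at x = -50 and +50 mm, each between two rails that reach 22 mm above the table. Cartons stand on the board. Origin under its centre on the table.
- tape_dispenser: Grey tape dispenser, 150 (x) x 60 (y) mm, 111 mm high; leave alone. Origin under its centre.
- glue_jar: Jar with yellow cap, 68 mm across, 85 mm high; leave alone. Origin under its centre.
- green_basket: Green open basket with scissors, 130 (x) x 90 (y) x 60 mm, scissors up to 143 mm high; leave alone. Origin under its centre.
Mind the look-alikes: they are no part of the job. There is more than one size of the stops; the one meant has the size given above.

How it is judged:
By the outcome, as a careful person would: the job done as asked, in the order asked, and still so for the second after the job is handed in, with the robot touching nothing.
It also fails if it takes over 72 s, if anything falls off the work surface, if the arm or the gripper's body presses on something with over 40 N, if the wrist force passes 120 N, or if a joint passes its speed limit or range.

## Working session

There is one attempt and no reset: what is moved stays moved. The work goes in short steps, Python scripts to look and compute and a tool call to move; the robot and the scene stay as the last step left them, time stands still between calls to the robot, and variables do not carry over. Pictures are saved under pics/ and viewed, at most 10 in all, crops included, and the job is handed in when it is done.

Besides the shell and the picture viewer there is one more tool, called after "Emit:" in YAML: its name, and indented under it one key for each argument. arm_command: Moves the arm, as the interface text tells. Its arguments: {"type":"object","properties":{"fingers":{"type":"array","items":{"type":"number"}},"travel":{"type":"array","items":{"type":"array","items":{"type":"number"}}},"dr":{"type":"array","items":{"type":"array","items":{"type":"number"}}},"squeeze":{"type":"number"}},"required":["fingers","travel","dr"]}

```bash
ls; mkdir -p pics
python3 - <<'E'
from cell import *
import cv2,numpy as np
for n in("scene","side"):
    c=read_camera(n);cv2.imwrite(f"pics/{n}0.png",c["color"]);np.savez(f"{n}0.npz",**c);print(n,c["fx"],c["cx"],c["R"].round(3).tolist(),c["t"])
print(observe())
E
```

```text
pics
scene 512.8798646332056 317.8992280305004 [[0.309, 0.951, 0.001], [0.765, -0.248, -0.594], [-0.565, 0.184, -0.804]] [-0.30614794 -0.38510698  1.56780419]
side 458.10919416038695 318.7463556518523 [[0.999, -0.032, 0.004], [-0.022, -0.775, -0.631], [0.023, 0.631, -0.776]] [-0.55642545  0.14581281  1.02889009]
{'time': 0.1, 'qpos': array([-1.25002314e+00,  3.42614587e-01,  1.52490562e+00,  5.29298792e-06,
        1.27541217e+00, -1.45964873e-01]), 'qvel': array([ 0.00063276, -0.00092183, -0.0034168 , -0.00024996,  0.00120582,
       -0.00109825]), 'joint_efforts': array([ 1.37298455e-03, -4.32004988e+01, -2.44695514e+01,  7.18829851e-02,
        5.26929356e-02, -3.18034904e-05]), 'tool_pos': array([ 0.23616037, -0.46848233,  0.22613997]), 'tool_rot': array([-3.14026791e+00, -1.99866416e-04,  4.66736380e-01]), 'contact_force': array([-0.07617256,  0.95581704,  0.23760017]), 'torque': array([0.01889404, 0.030568  , 0.00298689]), 'grip_force': 0.0, 'opening': 0.09166885219996947}
```

View pics/scene0.png

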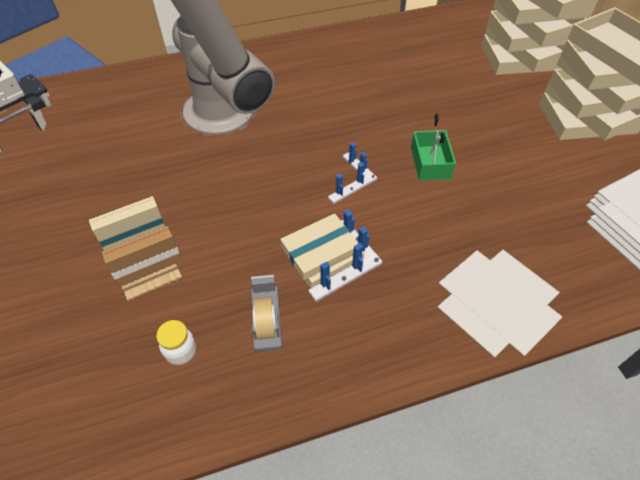

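View pics/side0.png

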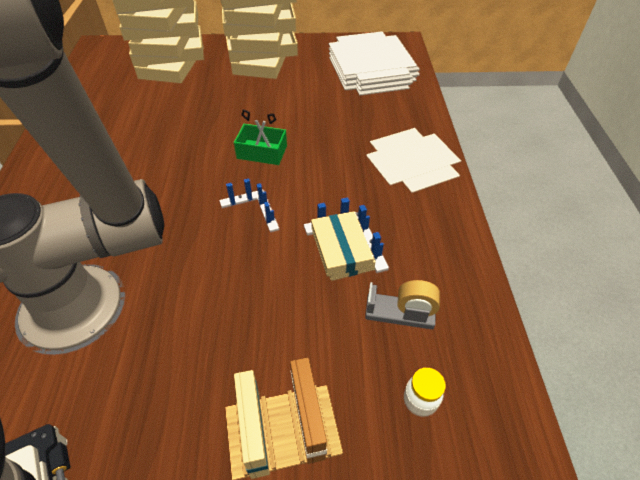

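The scene view shows these cream/carton candidates: cream with teal band in the rack, scene (130,230) / side (250,420), which is the one wanted; brown in the other slot at (140,245) / (308,410); the column in the large stop at (325,245) / (342,243); and the stacked cream trays at the back, (560,60), which are not involved. The smaller empty stop at (355,175) is the decoy.

```bash
cat > h.py <<'E'
import numpy as np,cv2
def cloud(c):
    z=c["z_map"];v,u=np.mgrid[0:480,0:640]
    P=np.stack([(u-c["cx"])/c["fx"]*z,(v-c["cy"])/c["fy"]*z,z],-1)
    W=(P-c["t"])@c["R"]; W[z==0]=np.nan
    return W
def rect(p):
    (x,y),(w,h),a=cv2.minAreaRect(p[:,:2].astype(np.float32)*1000)
    if w<h:w,h,a=h,w,a+90
    return f"c=({x:.1f},{y:.1f}) {w:.1f}x{h:.1f} longaxis={(a+90)%180-90:.2f}"
E
python3 - <<'E'
from h import *
for n in("scene","side"):
    c=np.load(n+"0.npz");W=cloud(c);hsv=cv2.cvtColor(c["color"],cv2.COLOR_BGR2HSV)
    px=dict(scene=dict(stack=(325,245),new=(125,218),brown=(140,245),tape=(265,315),table=(300,350)),side=dict(stack=(325,245),new=(248,410),brown=(306,400),jar=(428,385),tape=(418,300),table=(350,360)))[n]
    for k,(u,v) in px.items(): print(n,k,W[v,u].round(3))
    blue=(abs(hsv[...,0].astype(int)-110)<10)&(hsv[...,1]>150)&(W[...,2]>.05)&(W[...,2]<.12)
    m,l,s,ct=cv2.connectedComponentsWithStats(blue.astype(np.uint8))
    for i in range(1,m):
        if s[i,4]>20:
            p=W[l==i];print(" blue",ct[i].round(),p.mean(0).round(3),"zmax",p[:,2].max().round(3),"top",p[p[:,2]>p[:,2].max()-.006].mean(0).round(4))
    # top surfaces
    def reg(name,x0,x1,y0,y1,z0,z1):
        q=W[(W[...,0]>x0)&(W[...,0]<x1)&(W[...,1]>y0)&(W[...,1]<y1)&(W[...,2]>z0)&(W[...,2]<z1)]
        if len(q)>10:print(" ",name,len(q),"z",np.median(q[:,2]).round(4),rect(q))
    s=W[px["stack"][1],px["stack"][0]];reg("stacktop",s[0]-.13,s[0]+.13,s[1]-.13,s[1]+.13,.06,.074)
    r=W[px["new"][1],px["new"][0]]
    q=W[(abs(W[...,0]-r[0])<.2)&(abs(W[...,1]-r[1])<.2)&(W[...,2]>.109)&(W[...,2]<.13)]
    hh=hsv[(abs(W[...,0]-r[0])<.2)&(abs(W[...,1]-r[1])<.2)&(W[...,2]>.109)&(W[...,2]<.13)]
    print(len(q),[rect(q[f]) for f in (hh[:,0]>18,hh[:,0]<=16) if f.sum()>10])
a=cv2.imread("pics/side0.png")[350:480,200:360];b=cv2.imread("pics/side0.png")[170:330,200:400]
cv2.imwrite("pics/crop1.png",np.hstack([cv2.resize(a,(400,325)),cv2.resize(b,(400,325))]))
E
```

```text
scene stack [0.628 0.135 0.07 ]
scene new [ 0.444 -0.287  0.113]
scene brown [ 0.536 -0.262  0.118]
scene tape [ 0.781 -0.044  0.108]
scene table [ 0.827  0.012 -0.002]
 blue [352. 147.] [0.339 0.307 0.064] zmax 0.075 top [0.3384 0.308  0.0716]
 blue [362. 162.] [0.399 0.313 0.063] zmax 0.074 top [0.3992 0.3124 0.0715]
 blue [339. 179.] [0.437 0.236 0.063] zmax 0.074 top [0.437  0.2357 0.0709]
 blue [348. 218.] [0.575 0.21  0.075] zmax 0.094 top [0.5721 0.2091 0.0916]
 blue [360. 244.] [0.654 0.211 0.075] zmax 0.097 top [0.6524 0.2111 0.0931]
 blue [325. 271.] [0.698 0.112 0.074] zmax 0.095 top [0.6947 0.111  0.0921]
  stacktop 2679 z 0.0682 c=(620.6,139.8) 176.7x138.9 longaxis=-75.35
1916 ['c=(462.3,-283.4) 149.7x104.6 longaxis=-79.40', 'c=(478.9,-277.0) 149.8x141.1 longaxis=-80.18']
side stack [0.574 0.102 0.07 ]
side new [ 0.429 -0.286  0.118]
side brown [ 0.526 -0.271  0.116]
side jar [ 0.747 -0.239  0.085]
side tape [ 0.757 -0.065  0.093]
side table [ 0.617 -0.15   0.002]
 blue [247. 183.] [0.38  0.319 0.064] zmax 0.073 top [0.3793 0.3203 0.0711]
 blue [229. 187.] [0.336 0.304 0.065] zmax 0.074 top [0.3358 0.306  0.071 ]
 blue [259. 188.] [0.413 0.299 0.065] zmax 0.074 top [0.4121 0.301  0.0703]
 blue [345. 205.] [0.627 0.22  0.078] zmax 0.094 top [0.6272 0.2229 0.0912]
 blue [266. 206.] [0.434 0.233 0.065] zmax 0.074 top [0.4334 0.2347 0.0714]
 blue [321. 210.] [0.569 0.204 0.08 ] zmax 0.096 top [0.5691 0.2059 0.0922]
 blue [362. 214.] [0.668 0.192 0.074] zmax 0.095 top [0.667  0.1951 0.0921]
 blue [376. 241.] [0.692 0.106 0.075] zmax 0.095 top [0.6908 0.1082 0.0921]
  stacktop 2637 z 0.0679 c=(631.3,97.5) 262.8x136.4 longaxis=-77.16
3696 ['c=(428.5,-291.1) 150.3x34.1 longaxis=-79.67', 'c=(477.9,-279.2) 150.2x135.0 longaxis=-79.36']
```

View pics/crop1.png

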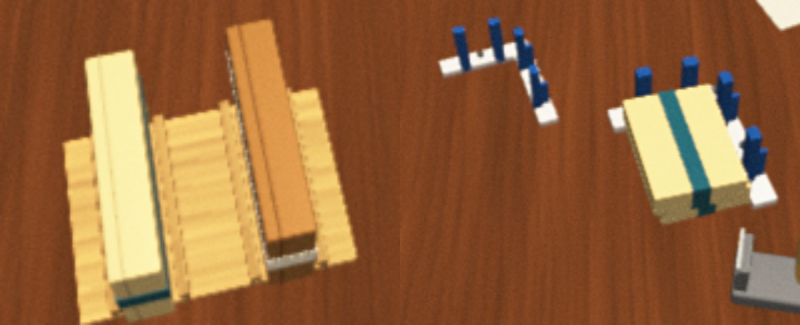

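The crop confirms the choice. The left carton in the rack (crop (120,150)) is cream with a teal band on its face and end, and the right one is brown. The large stop at crop (690,140) holds the column, with the middle carton crooked. Next I'll write a move helper and go above the carton.

```bash
cat >> h.py <<'E'
from scipy.spatial.transform import Rotation as Ro
import json,os
def Rt(s):return Ro.from_euler("xyz",s["tool_rot"])
def log(s):
    with open("log.jsonl","a") as f:f.write(json.dumps([list(map(float,s[k])) for k in("qpos","tool_pos","tool_rot")])+"\n")
def go(s,p,R):
    "travel (mm) and dr (deg) in tool axes to reach world p (m), Rotation R"
    log(s);R0=Rt(s);print("t %.2f q"%s["time"],s["qpos"].round(2),"tcp",s["tool_pos"].round(4),"F",s["contact_force"].round(1),"op %.4f g %.1f"%(s["opening"],s["grip_force"]))
    print("travel",R0.inv().apply(np.array(p)-s["tool_pos"]).round(4),"dr",np.degrees((R0.inv()*R).as_rotvec()).round(2))
E
python3 - <<'E'
from cell import *;from h import *
go(observe(),[.4285,-.291,.19],Ro.from_euler("xyz",[180,0,-79.5],degrees=True))
# stop fit: post tops
from scipy.optimize import least_squares
L=np.array([[7,-30],[7,-120],[-25,7],[-85,7]])/1000
for n in("scene","side"):
    c=np.load(n+"0.npz");W=cloud(c);hsv=cv2.cvtColor(c["color"],cv2.COLOR_BGR2HSV)
    m=(abs(hsv[...,0].astype(int)-110)<12)&(hsv[...,1]>120)&(W[...,2]>.072)&(W[...,2]<.1)&(W[...,0]>.5)&(W[...,1]<.3)
    p=W[m][:,:2]
    def f(x):  # signed distance of points to nearest post box (surface/outside)
        a=x[2];R=np.array([[np.cos(a),-np.sin(a)],[np.sin(a),np.cos(a)]]);q=(p-x[:2])@R
        H=np.array([[7,9],[7,9],[9,7],[9,7]])/1000
        d=np.abs(q[:,None]-L)-H
        sd=np.linalg.norm(np.maximum(d,0),axis=2)+np.minimum(d.max(2),0)*.3
        return np.take_along_axis(sd,np.abs(sd).argmin(1)[:,None],1)[:,0]*1000
    r=least_squares(f,[.653,.222,.27],loss="soft_l1",x_scale=[.01,.01,.1]);print(n,len(p),r.x,np.degrees(r.x[2]),np.abs(r.fun).mean())
    x=r.x;a=x[2];R=np.array([[np.cos(a),-np.sin(a)],[np.sin(a),np.cos(a)]])
    q=(W[...,:2]-x[:2])@R*1000
    for z0,z1,nm in((.062,.075,"mid"),):
        k=(q[...,0]>-170)&(q[...,0]<0)&(q[...,1]>-200)&(q[...,1]<0)&(W[...,2]>z0)&(W[...,2]<z1)
        print(nm,rect(q[k]/1000),np.median(W[k][:,2]))
E
```

```text
t 0.10 q [-1.25  0.34  1.52  0.    1.28 -0.15] tcp [ 0.2362 -0.4685  0.2261] F [-0.1  1.   0.2] op 0.0917 g 0.0
travel [ 0.2516 -0.0719  0.0363] dr [-6.0000e-02  6.0000e-02  1.0624e+02]
scene 275 [0.65359684 0.22545853 0.26718673] 15.30867185784592 0.6148642515804204
mid c=(-66.0,-80.1) 163.0x114.3 longaxis=87.90 0.06826528838006513
side 270 [0.65206744 0.22390568 0.27229813] 15.601533689590449 0.6143016108370178
mid c=(-60.2,-80.6) 162.8x123.0 longaxis=88.15 0.06792799361113694
```

Emit:
arm_command:
  fingers: [-0.6,-0.6,-0.6,-0.6,-0.6,-0.6,-0.6,-0.6]
  travel:
    - [0.032,-0.009,0]
    - [0.064,-0.018,0]
    - [0.096,-0.027,0]
    - [0.126,-0.036,0]
    - [0.157,-0.045,0]
    - [0.188,-0.054,0]
    - [0.22,-0.063,0]
    - [0.2516,-0.072,0]
  dr:
    - [0,0,7]
    - [0,0,14]
    - [0,0,21]
    - [0,0,28]
    - [0,0,35]
    - [0,0,42]
    - [0,0,49]
    - [0,0,56]

```text
time: 0.77
tool_pos: [0.4281, -0.2912, 0.2265]
tool_rot: [-3.142, 0.001, -0.502]
contact_force: [1.1, 0.1, -0.4]
opening: 0.0735
grip_force: 0.0
```

Run:
```python
from cell import *;from h import *
go(observe(),[.4285,-.291,.19],Ro.from_euler("xyz",[180,0,-79.5],degrees=True))
```

```text
t 0.77 q [-0.75  0.33  1.54 -0.    1.27  1.33] tcp [ 0.4281 -0.2912  0.2265] F [ 1.1  0.1 -0.4] op 0.0735 g 0.0
travel [ 0.0003 -0.0004  0.0365] dr [1.000e-02 3.000e-02 5.072e+01]
```

Emit:
arm_command:
  fingers: [-0.6,-0.6,-0.6,-0.6,-0.6,-0.6,-0.6,-0.6]
  travel:
    - [0,0,0.004]
    - [0,0,0.008]
    - [0,0,0.012]
    - [0,0,0.016]
    - [0,0,0.02]
    - [0,0,0.026]
    - [0,0,0.03]
    - [0,0,0.036]
  dr:
    - [0,0,7]
    - [0,0,14]
    - [0,0,21]
    - [0,0,28]
    - [0,0,35]
    - [0,0,42]
    - [0,0,49]
    - [0,0,50.7]

```text
time: 1.43
tool_pos: [0.4272, -0.2925, 0.1903]
tool_rot: [3.141, 0.0, -1.388]
contact_force: [-0.7, 0.6, 0.3]
opening: 0.0733
grip_force: 0.0
```

Run:
```python
from cell import *;from h import *
go(observe(),[.4285,-.291,.088],Ro.from_euler("xyz",[180,0,-79.5],degrees=True))
c=read_camera("wrist");cv2.imwrite("pics/w1.png",c["color"])
```

```text
t 1.43 q [-0.75  0.36  1.6  -0.    1.18  2.21] tcp [ 0.4272 -0.2925  0.1903] F [-0.7  0.6  0.3] op 0.0733 g 0.0
travel [-0.0012 -0.0016  0.1023] dr [ 0.02  0.02 -0.  ]
```

View pics/w1.png

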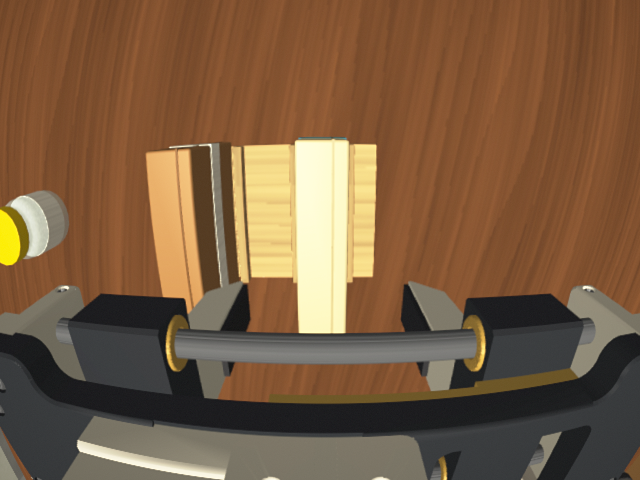

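The wrist view shows the cream carton at (322,240), running straight and centred between the fingers, with the brown one clear at (185,220). I'll descend and grip.

Emit:
arm_command:
  fingers: [-0.6,-0.6,-0.6,-0.6,-0.6,-0.6,-0.6,-0.6]
  travel:
    - [-0.001,-0.001,0.02]
    - [-0.001,-0.0015,0.04]
    - [-0.001,-0.0015,0.06]
    - [-0.001,-0.0015,0.075]
    - [-0.001,-0.0015,0.088]
    - [-0.001,-0.0015,0.096]
    - [-0.001,-0.0015,0.102]
    - [-0.001,-0.0015,0.102]
  dr:
    - [0,0,0]
    - [0,0,0]
    - [0,0,0]
    - [0,0,0]
    - [0,0,0]
    - [0,0,0]
    - [0,0,0]
    - [0,0,0]

```text
time: 2.15
tool_pos: [0.4282, -0.291, 0.0878]
tool_rot: [3.14, 0.001, -1.381]
contact_force: [-0.4, 0.2, 0.3]
opening: 0.0734
grip_force: 0.0
```

Emit:
arm_command:
  fingers: [0.5,0.5,0.5,0.5,0.5,0.5,0.5,0.5]
  travel:
    - [0,0,0]
    - [0,0,0]
    - [0,0,0]
    - [0,0,0]
    - [0,0,0]
    - [0,0,0]
    - [0,0,0]
    - [0,0,0]
  dr:
    - [0,0,0]
    - [0,0,0]
    - [0,0,0]
    - [0,0,0]
    - [0,0,0]
    - [0,0,0]
    - [0,0,0]
    - [0,0,0]
  squeeze: 20

```text
time: 2.82
tool_pos: [0.4287, -0.2914, 0.0889]
tool_rot: [-3.141, -0.0, -1.381]
contact_force: [0.2, -0.3, 0.9]
opening: 0.0339
grip_force: 20.0
```

Run:
```python
from cell import *;from h import *
go(observe(),[.4285,-.291,.32],Ro.from_euler("xyz",[180,0,-79.5],degrees=True))
```

```text
t 2.82 q [-0.74  0.48  1.73 -0.    0.93  2.21] tcp [ 0.4287 -0.2914  0.0889] F [ 0.2 -0.3  0.9] op 0.0339 g 20.0
travel [-0.0003  0.     -0.2311] dr [-0.02 -0.02  0.36]
```

Gripped (opening 33.9 mm, 20 N). I'll lift, then fit the arm geometry from the log.

Emit:
arm_command:
  fingers: [0.5,0.5,0.5,0.5,0.5,0.5,0.5,0.5]
  travel:
    - [0,0,-0.02]
    - [0,0,-0.05]
    - [0,0,-0.08]
    - [0,0,-0.115]
    - [0,0,-0.15]
    - [0,0,-0.185]
    - [0,0,-0.215]
    - [0,0,-0.235]
  dr:
    - [0,0,0]
    - [0,0,0]
    - [0,0,0]
    - [0,0,0]
    - [0,0,0]
    - [0,0,0]
    - [0,0,0]
    - [0,0,0]

```text
time: 3.48
tool_pos: [0.4288, -0.2915, 0.327]
tool_rot: [-3.139, -0.003, -1.381]
contact_force: [0.5, -0.8, -2.7]
opening: 0.0337
grip_force: 19.9
```

Run:
```python
from cell import *;from h import *
from scipy.optimize import least_squares
s=observe();go(s,[.4285,-.291,.32],Ro.from_euler("xyz",[180,0,-79.5],degrees=True))
D=[json.loads(l) for l in open("log.jsonl")]
# all tool-down: wrist radial = L1 sin q2 + L2 sin(q2+q3)+c cos(..), z ; unknown d1,L1,L2,e(elbow offset),off(lateral)
rows=[]
for q,p,_ in D:
    x=np.cos(q[0])*p[0]+np.sin(q[0])*p[1];y=-np.sin(q[0])*p[0]+np.cos(q[0])*p[1]
    rows.append((q[1],q[2],x,y,p[2]));print(np.round(rows[-1],4))
A=[];b=[]
for q2,q3,x,y,z in rows:
    A.append([np.sin(q2),np.sin(q2+q3),1,0]);b.append(x)
    A.append([np.cos(q2),np.cos(q2+q3),0,1]);b.append(z)
sol=np.linalg.lstsq(np.array(A),np.array(b),rcond=None);print(sol[0],sol[1],sol[3])
```

```text
t 3.48 q [-0.74  0.27  1.35 -0.    1.52  2.21] tcp [ 0.4288 -0.2915  0.327 ] F [ 0.5 -0.8 -2.7] op 0.0337 g 19.9
travel [-0.0006  0.0003  0.007 ] dr [-0.13 -0.18  0.37]
[0.3426 1.5249 0.519  0.0764 0.2261]
[0.3294 1.5436 0.5121 0.0764 0.2265]
[0.3617 1.601  0.5121 0.0764 0.1903]
[0.4844 1.726  0.5127 0.0764 0.0889]
[0.2698 1.3518 0.5129 0.0764 0.327 ]
[ 0.38211005  0.38021003  0.02781636 -0.02214493] [2.73727682e-05] [3.17204501 3.13635752 0.29832725 0.11132307]
```

Emit:
arm_command:
  fingers: [0.5,0.5,0.5,0.5,0.5,0.5,0.5,0.5]
  travel:
    - [-0.035,-0.004,0]
    - [-0.075,-0.008,0]
    - [-0.115,-0.012,0]
    - [-0.155,-0.016,0]
    - [-0.195,-0.02,0]
    - [-0.235,-0.025,0]
    - [-0.275,-0.03,0]
    - [-0.31,-0.034,0]
  dr:
    - [3,0,0]
    - [7,0,0]
    - [11,0,0]
    - [15,0,0]
    - [19,0,0]
    - [23,0,0]
    - [27,0,0]
    - [30,0,0]

```text
time: 4.15
tool_pos: [0.4019, 0.0214, 0.3232]
tool_rot: [-2.615, 0.001, -1.382]
contact_force: [0.6, 0.0, -1.8]
opening: 0.0336
grip_force: 20.0
```

```bash
cat > kin.py <<'E'
from h import *
from scipy.optimize import least_squares
# par: L1,L2,d1,lat,d6,e1,wl (elbow offset perpendicular to forearm, lateral offset)
def fk(q,p):
    L1,L2,d1,lat,d6,e=p
    y=lambda a:Ro.from_euler("y",a);z=lambda a:Ro.from_euler("z",a)
    R=z(q[0]);P=np.array([0,0,d1])+R.apply([0,lat,0])
    R=R*y(q[1]);P=P+R.apply([0,0,L1])
    R=R*y(q[2]);P=P+R.apply([e,0,L2])
    R=R*z(q[3]*SG)*y(q[4]);R=R*z(q[5])
    P=P+R.apply([0,0,d6])
    return P,R*z(np.pi/2)
SG=1
def data():return [json.loads(l) for l in open("log.jsonl")]
def fit():
    D=data()
    f=lambda p:np.concatenate([fk(q,p)[0]-np.array(t) for q,t,_ in D]+[(p-P0)*.03])
    P0=np.array([.38,.38,.2,.076,.22,0.])
    r=least_squares(f,P0);return r.x
def rerr(p):return [np.degrees((Ro.from_euler("xyz",e).inv()*fk(q,p)[1]).magnitude()).round(2) for q,t,e in data()]
E
python3 - <<'E'
from cell import *;from kin import *
s=observe();go(s,[.40,.08,.33],Ro.from_euler("xyz",[180,0,-74.5],degrees=True))
p=fit();print(p.round(4),rerr(p),[np.round(1000*(fk(q,p)[0]-t),1).tolist() for q,t,_ in data()])
E
```

```text
t 4.15 q [-0.35 -0.26  2.01  0.32  0.96  2.47] tcp [0.4019 0.0214 0.3232] F [ 0.6  0.  -1.8] op 0.0336 g 20.0
travel [-0.0579 -0.0112 -0.0012] dr [-30.14  -1.16  -4.59]
[0.5037 0.38   0.2214 0.0765 0.3155 0.0449] [np.float64(0.0), np.float64(0.0), np.float64(0.0), np.float64(0.0), np.float64(0.0), np.float64(0.0)] [[0.1, 0.1, 0.1], [0.1, 0.1, 0.1], [0.1, 0.1, 0.0], [0.1, 0.1, -0.1], [-0.1, 0.2, 0.2], [-0.0, -0.6, -0.2]]
```

```bash
sed -i 's/\*\.03/*.001/' kin.py
cat >> kin.py <<'E'
lo=np.array([-2.53,-.77,.04,-1,.28,-3.11]);hi=np.array([2.53,2.02,2.7,4.14,2.66,3.11])
def ik(pos,R,p,q0):
    def f(q):
        P,Rq=fk(q,p);return np.concatenate([(P-pos)*5,(R.inv()*Rq).as_rotvec()])
    r=least_squares(f,np.clip(q0,lo+1e-3,hi-1e-3),bounds=(lo,hi));return r.x,np.linalg.norm(r.fun)
C=np.array([.6528,.2247]);TH=np.radians(15.45)
def stop(x,y,z):  # stop mm -> world m
    return np.array([C[0]+(np.cos(TH)*x-np.sin(TH)*y)/1000,C[1]+(np.sin(TH)*x+np.cos(TH)*y)/1000,z/1000])
def tool(al,psi=0): # tool z horizontal along stop x (+psi deg), al deg below horizontal, tool y downish
    return Ro.from_euler("z",TH+np.radians(psi))*Ro.from_euler("y",90+al,degrees=True)*Ro.from_euler("z",-90,degrees=True)
E
python3 - <<'E'
from cell import *;from kin import *
p=fit();print(p.round(4),rerr(p)[-1],[np.round(1000*(fk(q,p)[0]-t),1).tolist() for q,t,_ in data()][-2:])
print(tool(10).as_matrix().round(2).tolist(), Rt(observe()).as_matrix().round(2).tolist())
q0=observe()["qpos"]
rng=np.random.default_rng(0)
for al in(10,20,30,45):
    # TCP: 80 from far edge; far edge at stop x=-28
    a=np.radians(al);T=stop(-28-80*np.cos(a)-17*np.sin(a),-78,68+80*np.sin(a)+17*np.cos(a))
    S={}
    for k in range(40):
        q,e=ik(T,tool(al),p,rng.uniform(lo,hi) if k else q0)
        if e<1e-3:S[tuple(q.round(1))]=q.round(2)
    print(al,T.round(3),[v.tolist() for v in S.values()][:6])
E
```

```text
[0.5062 0.3796 0.2229 0.0764 0.3181 0.0465] 0.0 [[-0.0, 0.0, 0.0], [-0.0, -0.0, -0.0]]
[[0.27, -0.17, 0.95], [-0.96, -0.05, 0.26], [-0.0, -0.98, -0.17]] [[0.19, -0.85, 0.49], [-0.98, -0.16, 0.1], [-0.0, -0.5, -0.86]]
10 [0.568 0.12  0.099] [[-0.15, 1.0, 2.48, 2.72, 1.7, -0.13]]
20 [0.569 0.12  0.111] [[-0.13, 0.74, 2.46, 2.75, 1.28, -0.02]]
30 [0.572 0.121 0.123] [[-0.09, 0.52, 2.37, 2.71, 0.82, 0.12]]
45 [0.58  0.124 0.137] []
```

```bash
cat >> kin.py <<'E'
BX=np.array([[x,y,z] for x in(-.075,.075) for y in(-.017,.017) for z in(-.03,.08)])
BODY=np.array([[x,y,z] for x in(-.04,.04) for y in(-.095,.095) for z in(-.066,-.2)])
def path(q0,q1,p,n=None,chunk=8):
    "joint-interpolated waypoints, printed as rows relative to the chunk's start"
    if n is None:
        n=int(np.ceil(max(np.abs((q1-q0)/np.array([.14,.14,.17,.17,.17,.17])))))
        while True:
            Q=[fk(q0+(q1-q0)*k/n,p) for k in range(n+1)]
            if max((Q[k][1].inv()*Q[k+1][1]).magnitude() for k in range(n))<np.radians(6.8) and max(np.linalg.norm(Q[k+1][0]-Q[k][0]) for k in range(n))<.04:break
            n+=1
    Q=[fk(q0+(q1-q0)*k/n,p) for k in range(n+1)]
    mz=[(P+R.apply(BX))[:,2].min() for P,R in Q];bz=[(P+R.apply(BODY))[:,2].min() for P,R in Q]
    mr=[np.linalg.norm((P+R.apply(BX))[:,:2],axis=1).min() for P,R in Q]
    print("n",n,"min z carton %.3f body %.3f, min r carton %.3f"%(min(mz),min(bz),min(mr)))
    for c in range(0,n,chunk):
        P0,R0=Q[c];m=min(c+chunk,n)
        print([np.r_[R0.inv().apply(Q[k][0]-P0)].round(3).tolist() for k in range(c+1,m+1)]);print([np.degrees((R0.inv()*Q[k][1]).as_rotvec()).round(1).tolist() for k in range(c+1,m+1)])
E
python3 - <<'E'
from cell import *;from kin import *
p=fit();s=observe();q0=s["qpos"]
al=20
for al in (20,25):
    a=np.radians(al);T=stop(-28-80*np.cos(a)-17*np.sin(a),-78,68+80*np.sin(a)+17*np.cos(a))
    print(T)
    for dz in(.08,.12):
        for x in (0,.04):
            q,e=ik(T+[-x,0,dz],tool(al),p,np.array([-.13,.74,2.46,2.75,1.28,0]));print(al,dz,x,q.round(3),e)
q1,e=ik(T+[-.04,0,.12],tool(25),p,np.array([-.13,.74,2.46,2.75,1.28,0]))
path(q0,q1,p)
E
```

```text
[0.56852777 0.12048408 0.11133639]
20 0.08 0 [-0.128  0.449  2.431  2.689  0.984  0.12 ] 2.2296211275578487e-15
20 0.08 0.04 [-0.15   0.434  2.537  2.689  1.067  0.079] 1.6964992510733052e-15
20 0.12 0 [-0.128  0.314  2.396  2.627  0.832  0.221] 2.7951116433460037e-10
20 0.12 0.04 [-0.15   0.272  2.495  2.624  0.887  0.194] 7.448895334061035e-16
[0.56978139 0.12083056 0.11721669]
25 0.08 0 [-0.112  0.353  2.375  2.629  0.759  0.219] 1.8968590472609015e-13
25 0.08 0.04 [-0.13   0.316  2.475  2.637  0.818  0.185] 4.052226110293011e-11
25 0.12 0 [-0.112  0.234  2.331  2.524  0.622  0.356] 1.6213657719776013e-14
25 0.12 0.04 [-0.13   0.177  2.425  2.526  0.658  0.333] 1.2162229377385881e-11
n 17 min z carton 0.188 body 0.179, min r carton 0.370
[[-0.031, -0.01, 0.014], [-0.059, -0.022, 0.025], [-0.084, -0.033, 0.034], [-0.105, -0.046, 0.04], [-0.123, -0.058, 0.045], [-0.136, -0.071, 0.049], [-0.146, -0.082, 0.052], [-0.151, -0.093, 0.057]]
[[2.4, -5.5, -2.6], [5.2, -10.4, -4.8], [8.4, -14.6, -6.6], [11.8, -18.2, -7.9], [15.4, -20.9, -8.9], [19.1, -23.0, -9.4], [22.8, -24.2, -9.6], [26.2, -24.7, -9.5]]
[[0.003, -0.006, 0.009], [0.008, -0.01, 0.016], [0.017, -0.011, 0.022], [0.028, -0.009, 0.027], [0.041, -0.004, 0.031], [0.055, 0.006, 0.033], [0.07, 0.019, 0.035], [0.085, 0.036, 0.035]]
[[3.1, 0.5, -0.4], [5.8, 1.7, -0.6], [8.0, 3.5, -0.8], [9.6, 5.8, -0.8], [10.6, 8.6, -0.8], [10.9, 11.8, -0.8], [10.5, 15.1, -0.7], [9.4, 18.6, -0.7]]
[[0.014, 0.021, 0.0]]
[[-1.8, 3.5, -0.6]]
```

Emit:
arm_command:
  fingers: [0.5,0.5,0.5,0.5,0.5,0.5,0.5,0.5]
  travel:
    - [-0.031,-0.01,0.014]
    - [-0.059,-0.022,0.025]
    - [-0.084,-0.033,0.034]
    - [-0.105,-0.046,0.04]
    - [-0.123,-0.058,0.045]
    - [-0.136,-0.071,0.049]
    - [-0.146,-0.082,0.052]
    - [-0.151,-0.093,0.057]
  dr:
    - [2.4,-5.5,-2.6]
    - [5.2,-10.4,-4.8]
    - [8.4,-14.6,-6.6]
    - [11.8,-18.2,-7.9]
    - [15.4,-20.9,-8.9]
    - [19.1,-23.0,-9.4]
    - [22.8,-24.2,-9.6]
    - [26.2,-24.7,-9.5]

```text
time: 4.82
tool_pos: [0.4821, 0.1889, 0.3205]
tool_rot: [-2.11, 0.192, -0.962]
contact_force: [0.7, 1.2, -1.3]
opening: 0.0335
grip_force: 20.0
```

```bash
cat > tgt.py <<'E'
from kin import *
XF,Y=-38,-80
def T(al,far=XF,y=Y,lift=0,ov=80):
    a=np.radians(al);return stop(far-ov*np.cos(a)-17*np.sin(a),y,68+ov*np.sin(a)+17*np.cos(a)+lift)
E
python3 - <<'E'
from cell import *;from tgt import *
s=observe();go(s,T(25),tool(25));p=fit();print(p.round(4))
q1,e=ik(T(25,lift=90),tool(25),p,np.array([-.13,.177,2.43,2.53,.66,.33]));print(q1.round(2),e)
path(s["qpos"],q1,p)
E
```

```text
t 4.82 q [-0.25 -0.05  2.21  1.36  0.82  1.46] tcp [0.4821 0.1889 0.3205] F [ 0.7  1.2 -1.3] op 0.0335 g 20.0
travel [0.1414 0.1424 0.1119] dr [ 7.65 22.21 -0.55]
[0.5062 0.3796 0.2229 0.0764 0.3181 0.0465]
[-0.13  0.31  2.39  2.59  0.74  0.25] 4.23897704418565e-16
n 8 min z carton 0.158 body 0.149, min r carton 0.471
[[0.004, -0.007, 0.014], [0.013, -0.011, 0.026], [0.026, -0.011, 0.037], [0.042, -0.006, 0.046], [0.061, 0.004, 0.054], [0.082, 0.019, 0.06], [0.103, 0.04, 0.065], [0.124, 0.067, 0.067]]
[[3.5, -0.0, -0.2], [6.6, 1.0, -0.3], [9.0, 3.0, -0.3], [10.7, 5.8, -0.2], [11.4, 9.3, -0.2], [11.2, 13.4, -0.2], [10.0, 17.7, -0.3], [7.7, 22.2, -0.6]]
```

Emit:
arm_command:
  fingers: [0.5,0.5,0.5,0.5,0.5,0.5,0.5,0.5]
  travel:
    - [0.004,-0.007,0.014]
    - [0.013,-0.011,0.026]
    - [0.026,-0.011,0.037]
    - [0.042,-0.006,0.046]
    - [0.061,0.004,0.054]
    - [0.082,0.019,0.06]
    - [0.103,0.04,0.065]
    - [0.124,0.067,0.067]
  dr:
    - [3.5,0,-0.2]
    - [6.6,1.0,-0.3]
    - [9.0,3.0,-0.3]
    - [10.7,5.8,-0.2]
    - [11.4,9.3,-0.2]
    - [11.2,13.4,-0.2]
    - [10.0,17.7,-0.3]
    - [7.7,22.2,-0.6]

```text
time: 5.48
tool_pos: [0.5605, 0.1149, 0.2054]
tool_rot: [-2.011, -0.004, -1.304]
contact_force: [0.5, 0.7, -0.9]
opening: 0.0336
grip_force: 20.0
```

Run:
```python
from cell import *;from tgt import *
s=observe();go(s,T(20,lift=25),tool(20))
a=read_camera("scene");b=read_camera("side")
cv2.imwrite("pics/hov.png",np.hstack([cv2.resize(a["color"][130:330,200:440],(400,333)),cv2.resize(b["color"][130:330,220:460],(400,333))]))
np.savez("a.npz",**a);np.savez("b.npz",**b)
```

```text
t 5.48 q [-0.13  0.31  2.39  2.59  0.74  0.24] tcp [0.5605 0.1149 0.2054] F [ 0.5  0.7 -0.9] op 0.0336 g 20.0
travel [-0.0015  0.0628  0.0287] dr [ 5.21 -0.24  0.13]
```

View pics/hov.png

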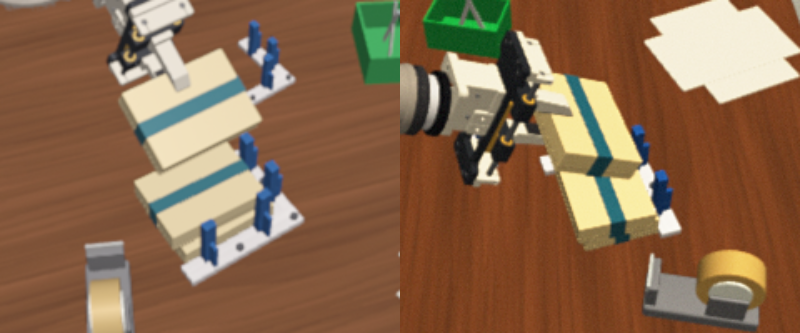

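The hover view shows the new carton gripped centrally, tilted over the column, with its teal band parallel to the column's. Before lowering I'll refine the middle carton's pose.

Run:
```python
from cell import *;from tgt import *
for n in("side0.npz",):
    c=np.load(n);W=cloud(c);hsv=cv2.cvtColor(c["color"],cv2.COLOR_BGR2HSV)
    m=(abs(W[...,2]-.068)<.004)&(hsv[...,0]<105)&(np.hypot(W[...,0]-.6,W[...,1]-.13)<.13)&~((hsv[...,0]>100)&(hsv[...,1]>150))&(hsv[...,2]>60)
    m=cv2.morphologyEx(m.astype(np.uint8),cv2.MORPH_OPEN,np.ones((5,5)))
    q=(W[m>0][:,:2]-C)@np.array([[np.cos(TH),-np.sin(TH)],[np.sin(TH),np.cos(TH)]]);print(rect(q),cv2.boxPoints(cv2.minAreaRect((q*1000).astype(np.float32))).round(0).tolist())
```

```text
c=(-65.8,-85.5) 154.8x110.5 longaxis=87.54 [[-124.0, -160.0], [-14.0, -165.0], [-7.0, -11.0], [-118.0, -6.0]]
```

Run:
```python
from cell import *;from tgt import *
s=observe();go(s,T(14,lift=4),tool(14));p=fit()
q1,e=ik(T(14,lift=4),tool(14),p,s["qpos"]);print(q1.round(2),e)
P=T(14,lift=4);print((P+tool(14).apply(BODY))[:,2].min(),(P+tool(14).apply(BX))[:,2].min())
```

```text
t 5.58 q [-0.13  0.32  2.39  2.59  0.74  0.25] tcp [0.5588 0.1157 0.2028] F [ 0.1  1.  -1.5] op 0.0338 g 20.0
travel [0.0002 0.0857 0.0409] dr [11.56 -0.06 -0.1 ]
[-0.17  0.9   2.51  2.72  1.56 -0.11] 9.621660254148983e-10
0.03163753010802374 0.07199999999999998
```

Emit:
arm_command:
  fingers: [0.5,0.5,0.5,0.5,0.5,0.5,0.5,0.5]
  travel:
    - [0,0.011,0.005]
    - [0,0.022,0.01]
    - [0,0.034,0.016]
    - [0,0.046,0.022]
    - [0,0.057,0.027]
    - [0,0.068,0.032]
    - [0,0.078,0.037]
    - [0,0.0857,0.041]
  dr:
    - [1.5,0,0]
    - [3,0,0]
    - [4.5,0,0]
    - [6,0,0]
    - [7.5,0,0]
    - [9,0,0]
    - [10.5,0,0]
    - [11.5,0,0]

```text
time: 6.25
tool_pos: [0.5619, 0.1175, 0.1124]
tool_rot: [-1.802, 0.005, -1.297]
contact_force: [-0.1, 0.2, -1.2]
opening: 0.0341
grip_force: 20.0
```

Emit:
arm_command:
  fingers: [0.5,0.5,0.5,0.5]
  travel:
    - [0,0.001,0]
    - [0,0.002,0]
    - [0,0.003,0]
    - [0,0.003,0]
  dr:
    - [0,0,0]
    - [0,0,0]
    - [0,0,0]
    - [0,0,0]

```text
time: 6.58
tool_pos: [0.5609, 0.1163, 0.1104]
tool_rot: [-1.805, -0.0, -1.3]
contact_force: [1.1, -0.5, -2.0]
opening: 0.0337
grip_force: 20.0
```

Run:
```python
from cell import *;from tgt import *
s=observe();go(s,T(14,lift=0),tool(14))
print((s["tool_pos"]+Rt(s).apply(BX))[:,2].min())
```

```text
t 6.58 q [-0.17  0.89  2.5   2.72  1.57 -0.11] tcp [0.5609 0.1163 0.1104] F [ 1.1 -0.5 -2. ] op 0.0337 g 20.0
travel [ 0.      0.0069 -0.0007] dr [-0.57  0.07  0.02]
0.07530263610398429
```

Emit:
arm_command:
  fingers: [0.5,0.5,0.5,0.5,0.5,0.5,0.5]
  travel:
    - [0,0.001,0]
    - [0,0.002,0]
    - [0,0.003,0]
    - [0,0.004,0]
    - [0,0.005,0]
    - [0,0.005,0]
    - [0,0.005,0]
  dr:
    - [0,0,0]
    - [0,0,0]
    - [0,0,0]
    - [0,0,0]
    - [0,0,0]
    - [0,0,0]
    - [0,0,0]

```text
time: 7.17
tool_pos: [0.5594, 0.1156, 0.104]
tool_rot: [-1.808, -0.001, -1.301]
contact_force: [-0.3, 0.2, -1.6]
opening: 0.0339
grip_force: 20.0
```

Emit:
arm_command:
  fingers: [0.5,0.5,0.5]
  travel:
    - [0,0.001,0]
    - [0,0.002,0]
    - [0,0.002,0]
  dr:
    - [0,0,0]
    - [0,0,0]
    - [0,0,0]

```text
time: 7.42
tool_pos: [0.5593, 0.1155, 0.103]
tool_rot: [-1.805, -0.001, -1.301]
contact_force: [-1.0, -0.4, 3.7]
opening: 0.0337
grip_force: 20.0
```

Run:
```python
from cell import *;from tgt import *
s=observe();go(s,T(14,lift=0),tool(14))
print((s["tool_pos"]+Rt(s).apply(BX))[:,2].min(),s["torque"])
```

```text
t 7.42 q [-0.17  0.93  2.5   2.72  1.6  -0.12] tcp [0.5593 0.1155 0.103 ] F [-1.  -0.4  3.7] op 0.0337 g 20.0
travel [-0.0003 -0.0007 -0.0007] dr [-0.59 -0.01  0.04]
0.06789205069732734 [ 0.41123901 -0.29742276 -0.02006838]
```

Emit:
arm_command:
  fingers: [0.5,0.5,0.5,0.5,0.5,0.5]
  travel:
    - [0,-0.002,-0.002]
    - [0,-0.002,-0.005]
    - [0,-0.001,-0.009]
    - [0,0,-0.009]
    - [0,0.001,-0.009]
    - [0,0.001,-0.009]
  dr:
    - [0,0,0]
    - [0,0,0]
    - [0,0,0]
    - [0,0,0]
    - [0,0,0]
    - [0,0,0]

```text
time: 7.92
tool_pos: [0.5503, 0.1131, 0.1034]
tool_rot: [-1.807, -0.0, -1.301]
contact_force: [-1.1, -0.2, 1.8]
opening: 0.034
grip_force: 20.0
```

Run:
```python
from cell import *;from tgt import *
s=observe();go(s,T(13.4,far=-47,lift=0),tool(13.4))
print((s["tool_pos"]+Rt(s).apply(BX))[:,2].min(),s["torque"])
```

```text
t 7.92 q [-0.18  0.94  2.53  2.7   1.63 -0.14] tcp [0.5503 0.1131 0.1034] F [-1.1 -0.2  1.8] op 0.0340 g 20.0
travel [-0.0003  0.0003 -0.0002] dr [ 0.13 -0.01  0.02]
0.06809991795964065 [0.17359751 0.29049021 0.11970757]
```

Emit:
arm_command:
  fingers: [0.24,0.15,0.05,-0.1,-0.25,-0.4,-0.56,-0.56]
  travel:
    - [0,0,0]
    - [0,0,0]
    - [0,0,0]
    - [0,0,0]
    - [0,0,0]
    - [0,0,0]
    - [0,0,0]
    - [0,0,0]
  dr:
    - [0,0,0]
    - [0,0,0]
    - [0,0,0]
    - [0,0,0]
    - [0,0,0]
    - [0,0,0]
    - [0,0,0]
    - [0,0,0]

```text
time: 8.58
tool_pos: [0.5504, 0.1131, 0.1033]
tool_rot: [-1.808, -0.001, -1.301]
contact_force: [0.1, -0.1, -0.8]
opening: 0.0698
grip_force: 0.4
```

Emit:
arm_command:
  fingers: [-0.56,-0.56,-0.56,-0.56,-0.56,-0.56]
  travel:
    - [0,0.002,0]
    - [0,0.004,0]
    - [0,0.006,0]
    - [0,0.008,0]
    - [0,0.008,0]
    - [0,0.008,0]
  dr:
    - [0,0,0]
    - [0,0,0]
    - [0,0,0]
    - [0,0,0]
    - [0,0,0]
    - [0,0,0]

```text
time: 9.08
tool_pos: [0.5485, 0.1126, 0.0953]
tool_rot: [-1.808, -0.0, -1.301]
contact_force: [0.5, -0.4, 0.3]
opening: 0.0716
grip_force: 0.0
```

```bash
cat > view.py <<'E'
from cell import *;from tgt import *
import sys
def look(name):
    a=read_camera("scene");b=read_camera("side")
    cv2.imwrite(f"pics/{name}.png",np.hstack([cv2.resize(a["color"][160:320,240:432],(400,333)),cv2.resize(b["color"][160:320,250:442],(400,333))]))
    for n,c in(("scene",a),("side",b)):
        W=cloud(c);hsv=cv2.cvtColor(c["color"],cv2.COLOR_BGR2HSV)
        q=(W[...,:2]-C)@np.array([[np.cos(TH),-np.sin(TH)],[np.sin(TH),np.cos(TH)]])
        for z in(.1015,):
            m=(abs(W[...,2]-z)<.004)&(abs(q[...,0]+.075)<.12)&(abs(q[...,1]+.075)<.13)&~((hsv[...,0]>104)&(hsv[...,1]>150))&(hsv[...,1]>50)
            m=cv2.morphologyEx(m.astype(np.uint8),cv2.MORPH_OPEN,np.ones((4,4)))
            if m.sum()>50:print(n,z,m.sum(),rect(q[m>0]),"z",np.median(W[m>0][:,2]))
if __name__=="__main__":look(sys.argv[1])
E
python3 - <<'E'
from view import *
s=observe();go(s,s["tool_pos"]-.07*np.array([np.cos(TH),np.sin(TH),0]),tool(13.4))
look("placed")
E
```

```text
t 9.08 q [-0.19  0.97  2.53  2.7   1.66 -0.16] tcp [0.5485 0.1126 0.0953] F [ 0.5 -0.4  0.3] op 0.0716 g 0.0
travel [ 0.      0.0164 -0.068 ] dr [ 0.19 -0.01  0.03]
scene 0.1015 1667 c=(-83.2,-97.6) 173.9x77.8 longaxis=55.66 z nan
side 0.1015 2048 c=(-100.7,-34.4) 248.1x107.4 longaxis=76.27 z nan
```

View pics/placed.png

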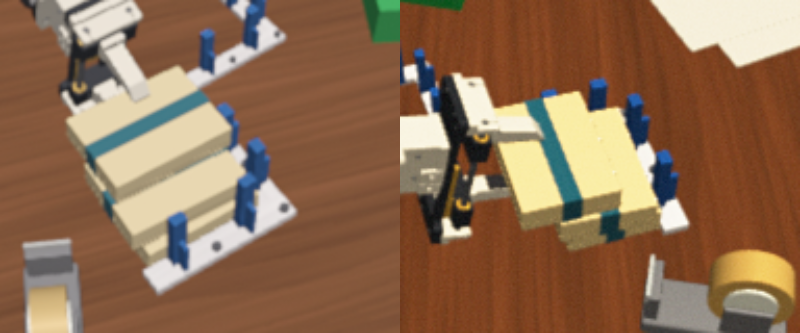

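The picture shows the new carton lying flat on the column at (150,130), long sides aligned, with the fingers clear above and below its overhanging edge. Next: back out, then return to tool-down for the pats.

Run:
```python
from cell import *;from tgt import *
s=observe();p=fit();u=np.array([np.cos(TH),np.sin(TH),0]);P=s["tool_pos"];R=tool(13.4)
qa,e=ik(P-.045*u,R,p,s["qpos"]);print(qa.round(2),e)
qb,e=ik(P-.045*u+[0,0,.1],tool(20),p,qa);print(qb.round(2),e)
D=Ro.from_euler("xyz",[np.pi,0,TH])
qc,e=ik(stop(-205,-75,200),D,p,np.array([-.2,0,2,0,1,1.2]));print(qc.round(2),e)
print("A");path(s["qpos"],qa,p,8)
print("B");path(qa,qb,p,8)
print("C");path(qb,qc,p)
```

```text
[-0.29  1.1   2.66  2.57  1.87 -0.33] 1.2578406118796533e-14
[-0.26  0.41  2.6   2.58  1.11  0.07] 2.683987659305089e-12
[ 0.04  0.29  1.67 -0.    1.17  1.35] 3.528028462030593e-12
A
n 8 min z carton 0.057 body 0.016, min r carton 0.482
[[-0.0, 0.003, -0.006], [-0.001, 0.005, -0.011], [-0.001, 0.007, -0.017], [-0.001, 0.009, -0.022], [-0.001, 0.01, -0.028], [-0.001, 0.01, -0.033], [-0.0, 0.011, -0.039], [-0.0, 0.011, -0.044]]
[[-0.1, -0.1, -0.2], [-0.1, -0.2, -0.3], [-0.1, -0.3, -0.3], [-0.1, -0.3, -0.3], [-0.1, -0.3, -0.3], [0.0, -0.2, -0.2], [0.1, -0.1, -0.1], [0.2, -0.0, 0.0]]
B
n 8 min z carton 0.060 body 0.018, min r carton 0.481
[[-0.003, -0.012, 0.001], [-0.006, -0.025, 0.002], [-0.007, -0.037, 0.001], [-0.008, -0.049, -0.001], [-0.007, -0.061, -0.005], [-0.006, -0.073, -0.01], [-0.003, -0.085, -0.016], [-0.0, -0.097, -0.023]]
[[-0.7, -1.1, 0.0], [-1.4, -1.8, -0.0], [-2.2, -2.3, -0.1], [-3.1, -2.5, -0.2], [-4.0, -2.3, -0.2], [-4.9, -1.8, -0.2], [-5.8, -1.1, -0.2], [-6.6, 0.0, -0.0]]
C
n 22 min z carton 0.087 body 0.129, min r carton 0.379
[[-0.03, -0.016, 0.011], [-0.06, -0.02
[... 259 characters left out ...]
[3.4, -36.4, -11.4], [2.2, -41.8, -14.2], [0.5, -46.8, -17.2]]
[[-0.016, 0.004, 0.003], [-0.03, 0.011, 0.004], [-0.041, 0.02, 0.001], [-0.049, 0.031, -0.004], [-0.052, 0.043, -0.011], [-0.052, 0.055, -0.021], [-0.047, 0.068, -0.033], [-0.037, 0.08, -0.047]]
[[-2.5, -5.0, -2.3], [-5.5, -9.7, -4.6], [-8.9, -14.0, -6.9], [-12.8, -17.9, -9.3], [-17.1, -21.3, -11.7], [-21.8, -24.2, -14.2], [-26.9, -26.5, -16.7], [-32.2, -28.2, -19.2]]
[[0.002, 0.02, -0.01], [0.007, 0.041, -0.024], [0.014, 0.061, -0.042], [0.025, 0.081, -0.064], [0.038, 0.098, -0.09], [0.053, 0.113, -0.12]]
[[-5.8, -1.6, -1.5], [-11.8, -2.6, -2.9], [-18.0, -3.1, -4.0], [-24.4, -3.1, -5.0], [-30.8, -2.5, -5.8], [-37.4, -1.3, -6.5]]
```

Emit:
arm_command:
  fingers: [-0.56,-0.56,-0.56,-0.56,-0.56,-0.56,-0.56,-0.56]
  travel:
    - [0,0.001,-0.005]
    - [0,0.002,-0.011]
    - [0,0.004,-0.017]
    - [0,0.005,-0.022]
    - [0,0.0065,-0.028]
    - [0,0.008,-0.033]
    - [0,0.009,-0.039]
    - [0,0.01,-0.045]
  dr:
    - [0,0,0]
    - [0,0,0]
    - [0,0,0]
    - [0,0,0]
    - [0,0,0]
    - [0,0,0]
    - [0,0,0]
    - [0,0,0]

```text
time: 9.85
tool_pos: [0.5036, 0.1001, 0.0966]
tool_rot: [-1.808, -0.001, -1.302]
contact_force: [-0.1, 0.4, -0.0]
opening: 0.0717
grip_force: 0.0
```

Emit:
arm_command:
  fingers: [-0.56,-0.56,-0.56,-0.56,-0.56,-0.56,-0.56,-0.56]
  travel:
    - [0,-0.012,-0.002]
    - [0,-0.025,-0.004]
    - [0,-0.037,-0.006]
    - [0,-0.049,-0.008]
    - [0,-0.061,-0.011]
    - [0,-0.073,-0.014]
    - [0,-0.085,-0.018]
    - [0,-0.097,-0.023]
  dr:
    - [-0.7,0,0]
    - [-1.4,0,0]
    - [-2.2,0,0]
    - [-3.1,0,0]
    - [-4,0,0]
    - [-4.9,0,0]
    - [-5.8,0,0]
    - [-6.6,0,0]

```text
time: 10.52
tool_pos: [0.5037, 0.1004, 0.1965]
tool_rot: [-1.924, -0.001, -1.301]
contact_force: [-0.1, 0.9, -0.3]
opening: 0.0716
grip_force: 0.0
```

Run:
```python
from view import *
s=observe();p=fit();go(s,s["tool_pos"],Rt(s));D=Ro.from_euler("xyz",[np.pi,0,TH])
qc,e=ik(stop(-205,-75,200),D,p,np.array([-.2,0,2,0,1,1.2]));path(s["qpos"],qc,p)
look("ret")
```

```text
t 10.52 q [-0.26  0.4   2.6   2.58  1.1   0.08] tcp [0.5037 0.1004 0.1965] F [-0.1  0.9 -0.3] op 0.0716 g 0.0
travel [0. 0. 0.] dr [0. 0. 0.]
n 22 min z carton 0.088 body 0.130, min r carton 0.380
[[-0.03, -0.016, 0.011], [-0.06, -0.029, 0.017], [-0.089, -0.039, 0.02], [-0.117, -0.045, 0.02], [-0.143, -0.049, 0.017], [-0.166, -0.048, 0.012], [-0.185, -0.045, 0.005], [-0.201, -0.039, -0.003]]
[[1.8, -6.3, -1.4], [3.1, -12.5, -3.0], [4.0, -18.6, -4.8], [4.3, -24.7, -6.9], [4.1, -30.5, -9.2], [3.4, -36.1, -11.7], [2.2, -41.5, -14.5], [0.5, -46.5, -17.6]]
[[-0.016, 0.004, 0.003], [-0.03, 0.01, 0.004], [-0.041, 0.019, 0.002], [-0.048, 0.03, -0.003], [-0.052, 0.042, -0.011], [-0.051, 0.055, -0.02], [-0.046, 0.067, -0.032], [-0.037, 0.079, -0.046]]
[[-2.4, -5.0, -2.3], [-5.4, -9.7, -4.6], [-8.8, -14.0, -7.0], [-12.7, -17.8, -9.4], [-16.9, -21.2, -11.9], [-21.6, -24.1, -14.3], [-26.6, -26.4, -16.8], [-31.8, -28.2, -19.4]]
[[0.002, 0.02, -0.01], [0.006, 0.041, -0.024], [0.014, 0.061, -0.042], [0.025, 0.081, -0.063], [0.038, 0.098, -0.089], [0.053, 0.113, -0.118]]
[[-5.7, -1.6, -1.5], [-11.7, -2.7, -2.9], [-17.9, -3.2, -4.1], [-24.2, -3.2, -5.1], [-30.7, -2.7, -5.9], [-37.2, -1.6, -6.5]]
scene 0.1015 1889 c=(-106.1,-77.6) 158.1x107.7 longaxis=-88.36 z nan
side 0.1015 2336 c=(-60.6,-60.5) 268.1x75.4 longaxis=57.08 z nan
```

Emit:
arm_command:
  fingers: [-1,-1,-1,-1,-1,-1,-1,-1]
  travel:
    - [-0.03,-0.016,0.011]
    - [-0.06,-0.029,0.017]
    - [-0.089,-0.039,0.02]
    - [-0.117,-0.045,0.02]
    - [-0.143,-0.049,0.017]
    - [-0.166,-0.048,0.012]
    - [-0.185,-0.045,0.005]
    - [-0.201,-0.039,-0.003]
  dr:
    - [1.8,-6.3,-1.4]
    - [3.1,-12.5,-3.0]
    - [4.0,-18.6,-4.8]
    - [4.3,-24.7,-6.9]
    - [4.1,-30.5,-9.2]
    - [3.4,-36.1,-11.7]
    - [2.2,-41.5,-14.5]
    - [0.5,-46.5,-17.6]

```text
time: 11.28
tool_pos: [0.4595, 0.2979, 0.2321]
tool_rot: [-1.92, -0.008, -0.427]
contact_force: [0.2, 0.0, 0.8]
opening: 0.0913
grip_force: 0.0
```

Emit:
arm_command:
  fingers: [-1,-1,-1,-1,-1,-1,-1,-1]
  travel:
    - [-0.016,0.004,0.003]
    - [-0.03,0.01,0.004]
    - [-0.041,0.019,0.002]
    - [-0.048,0.03,-0.003]
    - [-0.052,0.042,-0.011]
    - [-0.051,0.055,-0.02]
    - [-0.046,0.067,-0.032]
    - [-0.037,0.079,-0.046]
  dr:
    - [-2.4,-5.0,-2.3]
    - [-5.4,-9.7,-4.6]
    - [-8.8,-14.0,-7.0]
    - [-12.7,-17.8,-9.4]
    - [-16.9,-21.2,-11.9]
    - [-21.6,-24.1,-14.3]
    - [-26.6,-26.4,-16.8]
    - [-31.8,-28.2,-19.4]

```text
time: 11.95
tool_pos: [0.3965, 0.2478, 0.1725]
tool_rot: [-2.494, 0.016, 0.161]
contact_force: [-0.4, 0.2, -0.3]
opening: 0.0919
grip_force: 0.0
```

Emit:
arm_command:
  fingers: [-1,-1,-1,-1,-1,-1]
  travel:
    - [0.002,0.02,-0.01]
    - [0.006,0.041,-0.024]
    - [0.014,0.061,-0.042]
    - [0.025,0.081,-0.063]
    - [0.038,0.098,-0.089]
    - [0.053,0.113,-0.118]
  dr:
    - [-5.7,-1.6,-1.5]
    - [-11.7,-2.7,-2.9]
    - [-17.9,-3.2,-4.1]
    - [-24.2,-3.2,-5.1]
    - [-30.7,-2.7,-5.9]
    - [-37.2,-1.6,-6.5]

```text
time: 12.45
tool_pos: [0.4748, 0.0957, 0.1976]
tool_rot: [3.138, 0.008, 0.272]
contact_force: [-0.7, -0.7, -0.8]
opening: 0.0914
grip_force: 0.0
```

Run:
```python
from view import *
s=observe();go(s,stop(-205,-75,46),Ro.from_euler("xyz",[np.pi,0,TH]))
```

```text
t 12.45 q [ 0.04  0.3   1.67 -0.01  1.18  1.35] tcp [0.4748 0.0957 0.1976] F [-0.7 -0.7 -0.8] op 0.0914 g 0.0
travel [ 0.0022 -0.0024  0.1515] dr [0.19 0.47 0.12]
```

Emit:
arm_command:
  fingers: [-1,-1,-1,-1,-1,-1,-1,-1]
  travel:
    - [0.002,-0.002,0.03]
    - [0.002,-0.002,0.06]
    - [0.002,-0.002,0.09]
    - [0.002,-0.002,0.115]
    - [0.002,-0.002,0.135]
    - [0.002,-0.002,0.145]
    - [0.002,-0.002,0.151]
    - [0.002,-0.002,0.151]
  dr:
    - [0,0.4,0]
    - [0,0.4,0]
    - [0,0.4,0]
    - [0,0.4,0]
    - [0,0.4,0]
    - [0,0.4,0]
    - [0,0.4,0]
    - [0,0.4,0]

```text
time: 13.12
tool_pos: [0.4751, 0.0996, 0.0458]
tool_rot: [-3.14, 0.0, 0.271]
contact_force: [-0.9, 0.5, 0.1]
opening: 0.0919
grip_force: 0.0
```

Emit:
arm_command:
  fingers: [-1,-1,-1,-1,-1,-1,-1,-1]
  travel:
    - [0.005,0,0]
    - [0.01,0,0]
    - [0.015,0,0]
    - [0.02,0,0]
    - [0.025,0,0]
    - [0.029,0,0]
    - [0.032,0,0]
    - [0.035,0,0]
  dr:
    - [0,0,0]
    - [0,0,0]
    - [0,0,0]
    - [0,0,0]
    - [0,0,0]
    - [0,0,0]
    - [0,0,0]
    - [0,0,0]

```text
time: 13.78
tool_pos: [0.5116, 0.1094, 0.0491]
tool_rot: [3.142, -0.008, 0.27]
contact_force: [-3.1, -0.5, 2.1]
opening: 0.0916
grip_force: 1.2
```

```bash
cat >> kin.py <<'E'
def sp(s):
    d=s["tool_pos"][:2]-C;M=np.array([[np.cos(TH),np.sin(TH)],[-np.sin(TH),np.cos(TH)]])
    print("t %.2f stop xyz"%s["time"],(M@d*1000).round(1),(s["tool_pos"][2]*1000).round(1),"F stop",(M@s["contact_force"][:2]).round(1),s["contact_force"][2].round(1),"rot",np.degrees(s["tool_rot"]).round(1))
E
python3 - <<'E'
from view import *
sp(observe())
E
```

```text
t 13.78 stop xyz [-166.9  -73.5] 49.1 F stop [-3.1  0.3] 2.1 rot [180.   -0.4  15.5]
```

Emit:
arm_command:
  fingers: [-1,-1,-1,-1,-1,-1,-1,-1]
  travel:
    - [0.003,0,0]
    - [0.006,0,0]
    - [0.009,0,0]
    - [0.012,0,0]
    - [0.015,0,0]
    - [0.018,0,0]
    - [0.021,0,0]
    - [0.024,0,0]
  dr:
    - [0,0,0]
    - [0,0,0]
    - [0,0,0]
    - [0,0,0]
    - [0,0,0]
    - [0,0,0]
    - [0,0,0]
    - [0,0,0]

```text
time: 14.45
tool_pos: [0.5352, 0.1158, 0.0492]
tool_rot: [3.141, -0.009, 0.27]
contact_force: [-0.7, -0.1, -0.3]
opening: 0.0918
grip_force: 0.4
```

Run:
```python
from view import *
sp(observe());look("p1")
```

```text
t 14.45 stop xyz [-142.4  -73.6] 49.2 F stop [-0.8  0.1] -0.3 rot [180.   -0.5  15.5]
scene 0.1015 1669 c=(-72.4,-80.2) 154.9x105.5 longaxis=-84.89 z nan
side 0.1015 1537 c=(-30.8,-50.2) 257.4x112.3 longaxis=62.27 z nan
```

View pics/p1.png

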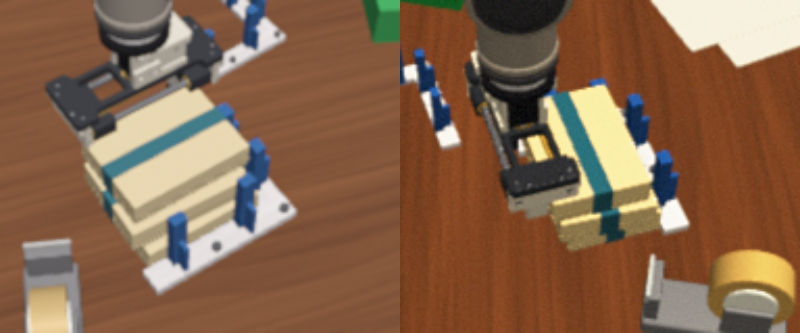

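The view shows the new carton (170,140) pushed square by both fingers, still slightly proud of the middle one. I'll continue gently.

Emit:
arm_command:
  fingers: [-1,-1,-1,-1,-1,-1,-1,-1]
  travel:
    - [0.002,0,0]
    - [0.004,0,0]
    - [0.006,0,0]
    - [0.008,0,0]
    - [0.01,0,0]
    - [0.012,0,0]
    - [0.014,0,0]
    - [0.015,0,0]
  dr:
    - [0,0,0]
    - [0,0,0]
    - [0,0,0]
    - [0,0,0]
    - [0,0,0]
    - [0,0,0]
    - [0,0,0]
    - [0,0,0]

```text
time: 15.22
tool_pos: [0.5493, 0.1197, 0.0493]
tool_rot: [3.141, -0.008, 0.27]
contact_force: [-3.1, -1.9, 0.4]
opening: 0.0916
grip_force: 1.1
```

Emit:
arm_command:
  fingers: [-1,-1,-1,-1]
  travel:
    - [0.001,0,0]
    - [0.002,0,0]
    - [0.003,0,0]
    - [0.003,0,0]
  dr:
    - [0,0,0]
    - [0,0,0]
    - [0,0,0]
    - [0,0,0]

```text
time: 15.55
tool_pos: [0.5524, 0.1206, 0.0494]
tool_rot: [3.141, -0.009, 0.27]
contact_force: [-2.1, -1.0, -1.3]
opening: 0.0919
grip_force: 0.5
```

Run:
```python
from view import *
sp(observe())
```

```text
t 15.55 stop xyz [-124.5  -73.6] 49.4 F stop [-2.3 -0.4] -1.3 rot [180.   -0.5  15.5]
```

Emit:
arm_command:
  fingers: [-1,-1,-1,-1]
  travel:
    - [0.0007,0,0]
    - [0.0014,0,0]
    - [0.002,0,0]
    - [0.002,0,0]
  dr:
    - [0,0,0]
    - [0,0,0]
    - [0,0,0]
    - [0,0,0]

```text
time: 15.88
tool_pos: [0.5542, 0.1211, 0.0495]
tool_rot: [3.141, -0.009, 0.27]
contact_force: [-1.1, -0.9, -1.5]
opening: 0.0919
grip_force: 0.7
```

Emit:
arm_command:
  fingers: [-1,-1,-1,-1]
  travel:
    - [0.0005,0,0]
    - [0.001,0,0]
    - [0.001,0,0]
    - [0.001,0,0]
  dr:
    - [0,0,0]
    - [0,0,0]
    - [0,0,0]
    - [0,0,0]

```text
time: 16.22
tool_pos: [0.5546, 0.1211, 0.0494]
tool_rot: [3.141, -0.008, 0.27]
contact_force: [-3.7, -3.6, 1.4]
opening: 0.0918
grip_force: 2.5
```

Run:
```python
from view import *
sp(observe())
```

```text
t 16.22 stop xyz [-122.2  -73.7] 49.4 F stop [-4.5 -2.4] 1.4 rot [180.   -0.4  15.5]
```

Run:
```python
from view import *
c=np.load("side0.npz");W=cloud(c);q=(W[...,:2]-C)@np.array([[np.cos(TH),-np.sin(TH)],[np.sin(TH),np.cos(TH)]])*1000
m=np.zeros((480,640),bool);m[270:335,355:450]=1;m&=W[...,2]>.02
print("tape stop x",np.percentile(q[m][:,0],[1,50,99]),"y",np.percentile(q[m][:,1],[1,50,99]))
h=m&(W[...,2]>.09);print("high",np.percentile(q[h],[1,99],axis=0))
D2=Ro.from_euler("xyz",[np.pi,0,TH-np.pi/2]);s=observe();p=fit()
for D in(D2,Ro.from_euler("xyz",[np.pi,0,TH+np.pi/2])):print(ik(stop(-60,-195,46),D,p,np.array([0,.5,1.5,0,1.1,D.as_euler("xyz")[2]])))
s["tool_pos"]=stop(-150,-75,49);go(s,stop(-60,-195,130),D2)
```

```text
tape stop x [-65.92638704  11.82115526  67.56973546] y [-327.4883202  -293.17437797 -230.86606713]
high [[  -1.48933523 -320.59518843]
 [  68.44385288 -263.09880686]]
(array([ 0.0185281 ,  0.72464359,  1.42629861, -0.22684023,  0.94956668,
       -3.11      ]), np.float64(0.25109842512290875))
(array([-8.62298361e-02,  7.36625902e-01,  1.36997373e+00,  2.35886257e-11,
        1.03499302e+00, -3.55883206e-01]), np.float64(2.2242226736265484e-10))
t 16.22 q [0.08 0.61 1.63 0.   0.9  1.38] tcp [0.5282 0.1125 0.049 ] F [-3.7 -3.6  1.4] op 0.0918 g 2.5
travel [ 0.0906  0.1201 -0.0803] dr [-0.33 -0.35 90.03]
```

Emit:
arm_command:
  fingers: [-1,-1,-1,-1,-1,-1,-1,-1]
  travel:
    - [-0.005,0,0]
    - [-0.015,0,0]
    - [-0.028,0,0]
    - [-0.028,0,-0.03]
    - [-0.028,0,-0.06]
    - [-0.028,0,-0.09]
    - [-0.028,0,-0.11]
    - [-0.028,0,-0.115]
  dr:
    - [0,0,0]
    - [0,0,0]
    - [0,0,0]
    - [0,0,0]
    - [0,0,0]
    - [0,0,0]
    - [0,0,0]
    - [0,0,0]

```text
time: 16.88
tool_pos: [0.5297, 0.1141, 0.1685]
tool_rot: [3.14, -0.018, 0.271]
contact_force: [0.9, -0.5, 0.5]
opening: 0.092
grip_force: 0.0
```

Emit:
arm_command:
  fingers: [-0.3,-0.3,-0.3,-0.3,-0.3,-0.3,-0.3,-0.3]
  travel:
    - [0.01,0.016,0]
    - [0.022,0.032,0]
    - [0.034,0.048,0]
    - [0.046,0.064,0]
    - [0.058,0.08,0]
    - [0.07,0.096,0]
    - [0.08,0.108,0]
    - [0.09,0.118,0]
  dr:
    - [0,0,-7]
    - [0,0,-14]
    - [0,0,-21]
    - [0,0,-28]
    - [0,0,-35]
    - [0,0,-42]
    - [0,0,-49]
    - [0,0,-56]

```text
time: 17.55
tool_pos: [0.6462, 0.0231, 0.1638]
tool_rot: [3.134, -0.005, 1.253]
contact_force: [0.1, -0.7, -0.5]
opening: 0.0594
grip_force: 0.0
```

Run:
```python
from view import *
s=observe();sp(s);go(s,stop(-57,-193,46),Ro.from_euler("xyz",[np.pi,0,TH+np.pi/2]));look("p2")
```

```text
t 17.55 stop xyz [ -60.1 -192.6] 163.8 F stop [-0.1 -0.7] -0.5 rot [179.6  -0.3  71.8]
t 17.55 q [-0.08  0.61  1.26  0.    1.26  0.23] tcp [0.6462 0.0231 0.1638] F [ 0.1 -0.7 -0.5] op 0.0594 g 0.0
travel [0.0008 0.0019 0.1178] dr [  0.48  -0.15 -33.65]
scene 0.1015 1920 c=(-58.7,-76.2) 154.1x101.5 longaxis=82.83 z nan
side 0.1015 869 c=(-53.7,-106.9) 224.6x120.8 longaxis=71.35 z nan
```

Emit:
arm_command:
  fingers: [-0.3,-0.3,-0.3,-0.3,-0.3,-0.3,-0.3,-0.3]
  travel:
    - [0.001,0.002,0]
    - [0.001,0.002,0.01]
    - [0.001,0.002,0.03]
    - [0.001,0.002,0.055]
    - [0.001,0.002,0.08]
    - [0.001,0.002,0.1]
    - [0.001,0.002,0.115]
    - [0.001,0.002,0.118]
  dr:
    - [0.1,0,-7]
    - [0.2,0,-14]
    - [0.3,0,-21]
    - [0.4,0,-28]
    - [0.5,0,-33.6]
    - [0.5,0,-33.6]
    - [0.5,0,-33.6]
    - [0.5,0,-33.6]

```text
time: 18.32
tool_pos: [0.6458, 0.0254, 0.0433]
tool_rot: [-3.136, -0.005, 1.831]
contact_force: [0.2, 0.1, -0.5]
opening: 0.0596
grip_force: 0.0
```

Emit:
arm_command:
  fingers: [-0.3,-0.3,-0.3,-0.3,-0.3,-0.3,-0.3,-0.3]
  travel:
    - [0.003,0,0]
    - [0.006,0,0]
    - [0.009,0,0]
    - [0.012,0,0]
    - [0.015,0,0]
    - [0.018,0,0]
    - [0.021,0,0]
    - [0.023,0,0]
  dr:
    - [0,0,0]
    - [0,0,0]
    - [0,0,0]
    - [0,0,0]
    - [0,0,0]
    - [0,0,0]
    - [0,0,0]
    - [0,0,0]

```text
time: 18.98
tool_pos: [0.643, 0.0468, 0.0476]
tool_rot: [3.14, -0.001, 1.834]
contact_force: [1.9, -2.3, 1.3]
opening: 0.0597
grip_force: 1.3
```

Run:
```python
from view import *
s=observe();sp(s)
```

```text
t 18.98 stop xyz [ -56.8 -168.9] 47.6 F stop [ 1.2 -2.7] 1.3 rot [ 1.799e+02 -1.000e-01  1.051e+02]
```

Emit:
arm_command:
  fingers: [-0.3,-0.3,-0.3,-0.3,-0.3,-0.3]
  travel:
    - [0.001,0,0]
    - [0.002,0,0]
    - [0.003,0,0]
    - [0.004,0,0]
    - [0.005,0,0]
    - [0.005,0,0]
  dr:
    - [0,0,0.3]
    - [0,0,0.3]
    - [0,0,0.3]
    - [0,0,0.3]
    - [0,0,0.3]
    - [0,0,0.3]

```text
time: 19.48
tool_pos: [0.6416, 0.051, 0.0475]
tool_rot: [3.14, -0.001, 1.829]
contact_force: [0.4, -4.7, 3.5]
opening: 0.0596
grip_force: 2.4
```

Emit:
arm_command:
  fingers: [-0.3,-0.3,-0.3]
  travel:
    - [0.0007,0,0]
    - [0.0014,0,0]
    - [0.0014,0,0]
  dr:
    - [0,0,0]
    - [0,0,0]
    - [0,0,0]

```text
time: 19.73
tool_pos: [0.6413, 0.0523, 0.0475]
tool_rot: [3.141, -0.001, 1.829]
contact_force: [0.9, -5.9, 3.5]
opening: 0.0597
grip_force: 2.6
```

Emit:
arm_command:
  fingers: [-0.3,-0.3,-0.3]
  travel:
    - [0.0005,0,0]
    - [0.001,0,0]
    - [0.001,0,0]
  dr:
    - [0,0,0]
    - [0,0,0]
    - [0,0,0]

```text
time: 19.98
tool_pos: [0.6411, 0.0532, 0.0475]
tool_rot: [3.14, -0.001, 1.829]
contact_force: [1.8, -5.1, 3.1]
opening: 0.0598
grip_force: 2.7
```

Run:
```python
from view import *
s=observe();sp(s)
```

```text
t 19.98 stop xyz [ -57.  -162.2] 47.5 F stop [ 0.4 -5.4] 3.1 rot [ 1.799e+02 -1.000e-01  1.048e+02]
```

Emit:
arm_command:
  fingers: [-0.3,-0.3,-0.3]
  travel:
    - [0.0005,0,0]
    - [0.001,0,0]
    - [0.001,0,0]
  dr:
    - [0,0,-0.3]
    - [0,0,-0.6]
    - [0,0,-0.6]

```text
time: 20.23
tool_pos: [0.641, 0.0547, 0.0474]
tool_rot: [3.14, -0.002, 1.839]
contact_force: [2.8, -4.7, 2.9]
opening: 0.0597
grip_force: 2.4
```

Emit:
arm_command:
  fingers: [-0.3,-0.3,-0.3]
  travel:
    - [0.0004,0,0]
    - [0.0008,0,0]
    - [0.0008,0,0]
  dr:
    - [0,0,0]
    - [0,0,0]
    - [0,0,0]

```text
time: 20.48
tool_pos: [0.6409, 0.055, 0.0475]
tool_rot: [3.14, -0.001, 1.839]
contact_force: [3.2, -6.2, 2.4]
opening: 0.0599
grip_force: 3.4
```

Run:
```python
from view import *
s=observe();sp(s)
```

```text
t 20.48 stop xyz [ -56.6 -160.5] 47.5 F stop [ 1.4 -6.8] 2.4 rot [ 1.799e+02 -1.000e-01  1.054e+02]
```

Emit:
arm_command:
  fingers: [-0.3,-0.3,-0.3]
  travel:
    - [0.0005,0,0]
    - [0.001,0,0]
    - [0.001,0,0]
  dr:
    - [0,0,0]
    - [0,0,0]
    - [0,0,0]

```text
time: 20.73
tool_pos: [0.641, 0.055, 0.0475]
tool_rot: [3.14, 0.0, 1.839]
contact_force: [3.9, -9.3, 2.0]
opening: 0.0596
grip_force: 5.2
```

Run:
```python
from view import *
s=observe();sp(s)
```

```text
t 20.73 stop xyz [ -56.6 -160.5] 47.5 F stop [  1.3 -10. ] 2.0 rot [179.9   0.  105.4]
```

Emit:
arm_command:
  fingers: [-0.3,-0.3,-0.3,-0.3,-0.3,-0.3,-0.3,-0.3]
  travel:
    - [-0.003,0,0]
    - [-0.012,0,0]
    - [-0.024,0,0]
    - [-0.026,0,-0.03]
    - [-0.026,0,-0.06]
    - [-0.026,0,-0.09]
    - [-0.026,0,-0.115]
    - [-0.026,0,-0.12]
  dr:
    - [0,0,0]
    - [0,0,0]
    - [0,0,0]
    - [0,0,0]
    - [0,0,0]
    - [0,0,0]
    - [0,0,0]
    - [0,0,0]

```text
time: 21.4
tool_pos: [0.6488, 0.0306, 0.172]
tool_rot: [3.134, -0.001, 1.839]
contact_force: [-0.4, -0.8, 0.5]
opening: 0.0595
grip_force: 0.0
```

Emit:
arm_command:
  fingers: [-0.6,-1,-1,-1,-1,-1,-1,-1]
  travel:
    - [0.013,0.014,0]
    - [0.026,0.028,0]
    - [0.04,0.042,0]
    - [0.054,0.056,0]
    - [0.068,0.07,0]
    - [0.082,0.084,0]
    - [0.096,0.098,0]
    - [0.11,0.112,0]
  dr:
    - [0,0,7]
    - [0,0,14]
    - [0,0,21]
    - [0,0,28]
    - [0,0,35]
    - [0,0,42]
    - [0,0,49]
    - [0,0,56]

```text
time: 22.07
tool_pos: [0.7255, 0.1674, 0.1657]
tool_rot: [-3.138, 0.0, 0.856]
contact_force: [0.4, -0.3, -0.2]
opening: 0.092
grip_force: 0.0
```

```bash
cat > face.py <<'E'
from view import *
def faces():
    for n in("side","scene"):
        c=read_camera(n);W=cloud(c)
        q=(W[...,:2]-C)@np.array([[np.cos(TH),-np.sin(TH)],[np.sin(TH),np.cos(TH)]])*1000
        for nm,lo_,hi_ in(("bot",8,30),("mid",40,62),("new",74,96)):
            m=(W[...,2]*1000>lo_)&(W[...,2]*1000<hi_)&(q[...,0]>-108)&(q[...,0]<-2)&(abs(q[...,1]+150)<14)
            if m.sum()>20:
                f=np.polyfit(q[m][:,0],q[m][:,1],1);print(n,nm,m.sum(),"y end face median %.1f"%np.median(q[m][:,1]),"slope deg %.2f"%np.degrees(f[0]))
if __name__=="__main__":
    s=observe();sp(s);go(s,stop(-170,-75,160),Ro.from_euler("xyz",[np.pi,0,TH]));faces();look("p3")
E
python3 face.py
```

```text
t 22.07 stop xyz [ 54.8 -74.6] 165.7 F stop [ 0.3 -0.3] -0.2 rot [-179.8    0.    49. ]
t 22.07 q [0.12 0.82 0.86 0.   1.47 0.84] tcp [0.7255 0.1674 0.1657] F [ 0.4 -0.3 -0.2] op 0.0920 g 0.0
travel [-0.1875 -0.1241  0.0062] dr [-0.22  0.08 33.59]
side bot 234 y end face median -150.2 slope deg -0.13
side mid 249 y end face median -149.5 slope deg -0.40
side new 253 y end face median -149.5 slope deg 0.08
scene bot 122 y end face median -149.4 slope deg 0.91
scene mid 139 y end face median -148.6 slope deg 2.03
scene new 154 y end face median -148.5 slope deg 2.04
scene 0.1015 1353 c=(-8.8,-75.1) 233.2x101.7 longaxis=-24.03 z nan
side 0.1015 2266 c=(-50.1,-34.2) 248.9x123.1 longaxis=76.92 z nan
```

View pics/p3.png

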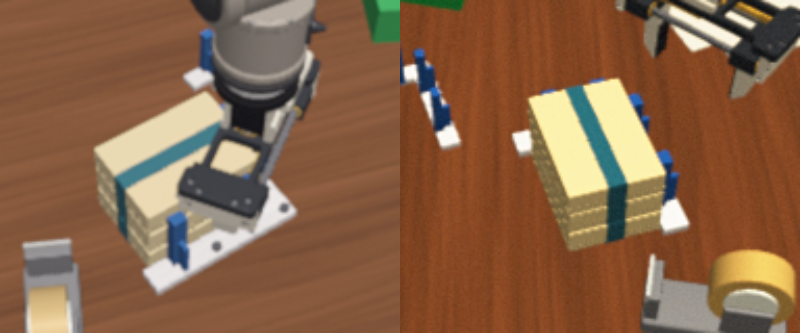

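The picture shows all three cartons stacked with end faces aligned (side view (610,200)). Measured end faces are -150.2, -149.5 and -149.5 mm. Next is the final square-up from the x side, including the bottom carton.

Emit:
arm_command:
  fingers: [-1,-1,-1,-1,-1,-1,-1,-1]
  travel:
    - [-0.022,-0.015,0]
    - [-0.046,-0.031,0]
    - [-0.07,-0.046,0]
    - [-0.094,-0.062,0]
    - [-0.118,-0.078,0]
    - [-0.142,-0.094,0]
    - [-0.166,-0.11,0]
    - [-0.188,-0.124,0]
  dr:
    - [0,0,4]
    - [0,0,8]
    - [0,0,13]
    - [0,0,18]
    - [0,0,23]
    - [0,0,28]
    - [0,0,32]
    - [0,0,33.6]

```text
time: 22.93
tool_pos: [0.5065, 0.1035, 0.1671]
tool_rot: [-3.139, 0.001, 0.273]
contact_force: [1.0, -1.1, 0.7]
opening: 0.0917
grip_force: 0.0
```

Run:
```python
from view import *
s=observe();sp(s);go(s,stop(-150,-75,46),Ro.from_euler("xyz",[np.pi,0,TH]))
```

```text
t 22.93 stop xyz [-173.3  -77.9] 167.1 F stop [ 0.7 -1.3] 0.7 rot [-179.9    0.    15.6]
t 22.93 q [0.05 0.38 1.64 0.   1.12 1.35] tcp [0.5065 0.1035 0.1671] F [ 1.  -1.1  0.7] op 0.0917 g 0.0
travel [ 0.0234 -0.0025  0.1211] dr [-0.14  0.05  0.19]
```

Run:
```python
from view import *
s=observe();p=fit()
for t in(24,27,30):
  R=Ro.from_euler("xyz",[np.pi,0,TH])*Ro.from_euler("y",t,degrees=True)
  for x in(-145,-118):
    q,e=ik(stop(x,-75,16),R,p,s["qpos"]);print(t,x,q.round(2),round(e,5))
R=Ro.from_euler("xyz",[np.pi,0,TH])*Ro.from_euler("y",26,degrees=True)
s["contact_force"]*=0;go(s,stop(-145,-75,16),R)
P=stop(-120,-75,16);M=Ro.from_euler("z",-TH);print(M.apply(P+R.apply(BODY)-np.r_[C,0]).round(3))
```

```text
24 -145 [-0.01  0.53  2.02  0.5   0.28  0.82] 0.06943
24 -118 [0.01 0.56 1.96 0.43 0.28 0.92] 0.04946
27 -145 [-0.05  0.53  2.05  0.83  0.28  0.46] 0.10689
27 -118 [-0.02  0.56  1.98  0.64  0.28  0.69] 0.09084
30 -145 [-0.05  0.57  2.22  2.35  0.28 -1.07] 0.0701
30 -118 [-0.04  0.59  2.16  2.26  0.28 -0.97] 0.0929
t 22.93 q [0.05 0.38 1.64 0.   1.12 1.35] tcp [0.5065 0.1035 0.1671] F [ 0. -0.  0.] op 0.0917 g 0.0
travel [ 0.0285 -0.0024  0.1511] dr [-0.18 26.05  0.16]
[[-0.185  0.02   0.058]
 [-0.244  0.02   0.178]
 [-0.185 -0.17   0.058]
 [-0.244 -0.17   0.178]
 [-0.113  0.02   0.093]
 [-0.172  0.02   0.213]
 [-0.113 -0.17   0.093]
 [-0.172 -0.17   0.213]]
```

Emit:
arm_command:
  fingers: [-1,-1,-1,-1,-1,-1,-1,-1]
  travel:
    - [0.005,-0.002,0.025]
    - [0.01,-0.002,0.055]
    - [0.015,-0.002,0.08]
    - [0.018,-0.002,0.1]
    - [0.02,-0.002,0.113]
    - [0.023,-0.002,0.12]
    - [0.023,-0.002,0.121]
    - [0.023,-0.002,0.121]
  dr:
    - [0,0,0]
    - [0,0,0]
    - [0,0,0]
    - [0,0,0]
    - [0,0,0]
    - [0,0,0]
    - [0,0,0]
    - [0,0,0]

```text
time: 23.6
tool_pos: [0.5306, 0.1129, 0.0465]
tool_rot: [-3.139, -0.0, 0.276]
contact_force: [0.1, 0.3, 0.5]
opening: 0.0923
grip_force: 0.0
```

Emit:
arm_command:
  fingers: [-1,-1,-1,-1,-1,-1,-1,-1]
  travel:
    - [0.004,0,0]
    - [0.008,0,0]
    - [0.012,0,0]
    - [0.016,0,0]
    - [0.019,0,0]
    - [0.021,0,0]
    - [0.023,0,0]
    - [0.024,0,0]
  dr:
    - [0,0,0]
    - [0,0,0]
    - [0,0,0]
    - [0,0,0]
    - [0,0,0]
    - [0,0,0]
    - [0,0,0]
    - [0,0,0]

```text
time: 24.27
tool_pos: [0.5535, 0.1198, 0.0462]
tool_rot: [-3.139, 0.001, 0.275]
contact_force: [-2.5, -2.8, 1.9]
opening: 0.0918
grip_force: 1.6
```

Run:
```python
from view import *
s=observe();sp(s)
```

```text
t 24.27 stop xyz [-123.7  -74.6] 46.2 F stop [-3.2 -2. ] 1.9 rot [-1.799e+02  1.000e-01  1.580e+01]
```

Emit:
arm_command:
  fingers: [-1,-1,-1,-1]
  travel:
    - [0.0005,0,0]
    - [0.001,0,0]
    - [0.0015,0,0]
    - [0.0015,0,0]
  dr:
    - [0,0,0.1]
    - [0,0,0.3]
    - [0,0,0.3]
    - [0,0,0.3]

```text
time: 24.6
tool_pos: [0.5548, 0.1203, 0.0462]
tool_rot: [-3.139, 0.001, 0.27]
contact_force: [-2.6, -1.7, 1.8]
opening: 0.0914
grip_force: 1.4
```

Emit:
arm_command:
  fingers: [-1,-1,-1,-1]
  travel:
    - [0.0005,0,0]
    - [0.001,0,0]
    - [0.001,0,0]
    - [0.001,0,0]
  dr:
    - [0,0,0]
    - [0,0,0]
    - [0,0,0]
    - [0,0,0]

```text
time: 24.93
tool_pos: [0.5551, 0.1202, 0.0462]
tool_rot: [-3.139, 0.002, 0.27]
contact_force: [-5.8, -4.0, 3.8]
opening: 0.0918
grip_force: 3.1
```

Run:
```python
from view import *
s=observe();sp(s);faces=None
```

```text
t 24.93 stop xyz [-122.   -74.7] 46.2 F stop [-6.7 -2.3] 3.8 rot [-1.799e+02  1.000e-01  1.550e+01]
```

Emit:
arm_command:
  fingers: [-1,-1,-1,-1]
  travel:
    - [0.0005,0,0]
    - [0.001,0,0]
    - [0.001,0,0]
    - [0.001,0,0]
  dr:
    - [0,0,0]
    - [0,0,0]
    - [0,0,0]
    - [0,0,0]

```text
time: 25.27
tool_pos: [0.5564, 0.1206, 0.0462]
tool_rot: [-3.139, 0.001, 0.27]
contact_force: [-4.2, -4.0, 2.7]
opening: 0.0921
grip_force: 2.5
```

```bash
cat >> face.py <<'E'
def ends():
    for n in("side","scene"):
        c=read_camera(n);W=cloud(c)
        q=(W[...,:2]-C)@np.array([[np.cos(TH),-np.sin(TH)],[np.sin(TH),np.cos(TH)]])*1000
        for nm,a,b in(("bot",8,30),("mid",40,62),("new",74,96)):
            m=(W[...,2]*1000>a)&(W[...,2]*1000<b)&(q[...,0]>-125)&(q[...,0]<12)&(abs(q[...,1]+150)<3.5)
            x=q[m][:,0]
            if len(x)>20:print(n,nm,"y %.1f"%np.median(q[m][:,1]),"x ext",np.percentile(x,[0.5,2,98,99.5]).round(1))
E
python3 - <<'E'
from view import *
s=observe();sp(s)
from face import ends;ends()
E
```

```text
t 25.27 stop xyz [-120.6  -74.7] 46.2 F stop [-5.1 -2.7] 2.7 rot [-1.799e+02  1.000e-01  1.550e+01]
side bot y -150.3 x ext [-110.7 -109.5    5.1    9.8]
side mid y -149.5 x ext [-110.4 -110.1   -4.6   -1.7]
side new y -149.7 x ext [-110.8 -109.    -3.4   -2.1]
scene bot y -149.5 x ext [-109.8 -106.3    7.6    9.4]
scene mid y -148.7 x ext [-109.8 -107.1   -1.     0.9]
scene new y -148.9 x ext [-104.1 -101.7   -0.8    0.2]
```

Emit:
arm_command:
  fingers: [-1,-1,-1,-1]
  travel:
    - [0.0004,0,0]
    - [0.0008,0,0]
    - [0.0008,0,0]
    - [0.0008,0,0]
  dr:
    - [0,0,0]
    - [0,0,0]
    - [0,0,0]
    - [0,0,0]

```text
time: 25.7
tool_pos: [0.5567, 0.1206, 0.0461]
tool_rot: [-3.139, 0.003, 0.27]
contact_force: [-6.9, -3.7, 2.7]
opening: 0.0918
grip_force: 3.5
```

Emit:
arm_command:
  fingers: [-1,-1,-1,-1]
  travel:
    - [0.0004,0,0]
    - [0.0008,0,0]
    - [0.0008,0,0]
    - [0.0008,0,0]
  dr:
    - [0,0,0]
    - [0,0,0]
    - [0,0,0]
    - [0,0,0]

```text
time: 26.03
tool_pos: [0.5566, 0.1207, 0.0462]
tool_rot: [-3.139, 0.004, 0.27]
contact_force: [-10.0, -5.6, 6.5]
opening: 0.0912
grip_force: 5.3
```

Run:
```python
from view import *
s=observe();sp(s)
```

```text
t 26.03 stop xyz [-120.4  -74.6] 46.2 F stop [-11.1  -2.8] 6.5 rot [-179.9    0.2   15.5]
```

Emit:
arm_command:
  fingers: [-1,-1,-1,-1,-1,-1,-1,-1]
  travel:
    - [-0.003,0,0]
    - [-0.012,0,0]
    - [-0.024,0,0]
    - [-0.04,0,-0.02]
    - [-0.045,0,-0.05]
    - [-0.045,0,-0.08]
    - [-0.045,0,-0.11]
    - [-0.045,0,-0.13]
  dr:
    - [0,0,0]
    - [0,0,0]
    - [0,0,0]
    - [0,0,0]
    - [0,0,0]
    - [0,0,0]
    - [0,0,0]
    - [0,0,0]

```text
time: 26.7
tool_pos: [0.5168, 0.1094, 0.1795]
tool_rot: [-3.14, -0.006, 0.27]
contact_force: [0.6, -0.3, 0.1]
opening: 0.0915
grip_force: 0.0
```

Run:
```python
from face import *
s=observe();sp(s);ends();faces();look("fin")
```

```text
t 26.70 stop xyz [-161.8  -74.9] 179.5 F stop [ 0.5 -0.4] 0.1 rot [-179.9   -0.3   15.5]
side bot y -150.2 x ext [-111.5 -110.     6.4    8.8]
side mid y -149.6 x ext [-110.5 -108.5   -3.6   -1.2]
side new y -149.6 x ext [-110.4 -108.9   -2.7   -1.1]
scene bot y -149.3 x ext [-109.4 -106.1    9.4   11.3]
scene mid y -148.7 x ext [-107.7 -105.1   -0.7    0.7]
scene new y -148.9 x ext [-107.4 -105.5    1.2    1.5]
side bot 226 y end face median -150.3 slope deg -0.14
side mid 245 y end face median -149.4 slope deg 0.19
side new 269 y end face median -149.6 slope deg 0.11
scene bot 125 y end face median -149.4 slope deg 1.66
scene mid 123 y end face median -148.7 slope deg 0.62
scene new 135 y end face median -149.1 slope deg 0.12
scene 0.1015 1960 c=(-51.7,-74.2) 151.8x109.1 longaxis=88.02 z nan
side 0.1015 2099 c=(-41.2,-31.3) 252.3x123.3 longaxis=79.22 z nan
```

View pics/fin.png

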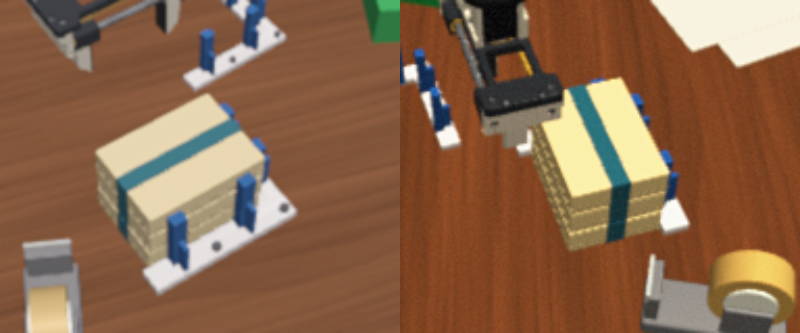

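The final view shows the three cartons in one square column against the posts (scene (180,180), side (600,170)), bands aligned and the gripper clear. Handing in.

```bash
python3 -c "
from cell import *
print(hand_in())"
```

```text
the job is handed in; nothing more can be done
None
```

The teal-banded carton from the rack now lies flat on the column, and I handed the job in after about 27 s. The middle and new cartons were pushed against both sides of the stop with about 11 N at most. The bottom one could not be pushed directly and measured about 0.7 mm short of the other two on one side. The gripper never touched the other objects.

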